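Complete the bearing set and bring the bench magnifier over it

TASK

The set of sealed bearings in the wooden tray is to be inspected, but two pockets are empty: seat the two spares from the black lid flat in them, leaving the bearings already in the tray alone. Then swing the stiff-jointed bench magnifier round so that its lens stands centred over the tray, and let go of it there.

Things in the scene. Friction and masses are not known exactly. Their poses are not given: they have to be found in the camera images.
- bearing_tray: light beech tray fixed to the bench, 118 (its x) x 150 (its y) x 16 mm high on a 9 mm plinth board of 126 x 158 mm, origin under its centre, on the bench. Bored with six round pockets, 36 mm across, 5 mm deep, 1.2 mm chamfer: two rows 56 mm apart along its x, three pockets 46 mm apart along its y in each row. Four pockets hold a bearing at the start, two are empty; which two is different every time. A seated bearing stands 7 mm proud of the tray
- bearing_tray_hole0 (a point): mouth of tray pocket 0 (-28 mm along the tray's x, +46 mm along its y from its centre): centre of the pocket at the height of the tray's top face; the pocket's floor is 5 mm lower. Empty or filled: compare with where the bearings are
- bearing_tray_hole1 (a point): mouth of tray pocket 1 (-28 mm along the tray's x, +0 mm along its y from its centre): centre of the pocket at the height of the tray's top face; the pocket's floor is 5 mm lower. Empty or filled: compare with where the bearings are
- bearing_tray_hole2 (a point): mouth of tray pocket 2 (-28 mm along the tray's x, -46 mm along its y from its centre): centre of the pocket at the height of the tray's top face; the pocket's floor is 5 mm lower. Empty or filled: compare with where the bearings are
- bearing_tray_hole3 (a point): mouth of tray pocket 3 (+28 mm along the tray's x, +46 mm along its y from its centre): centre of the pocket at the height of the tray's top face; the pocket's floor is 5 mm lower. Empty or filled: compare with where the bearings are
- bearing_tray_hole4 (a point): mouth of tray pocket 4 (+28 mm along the tray's x, +0 mm along its y from its centre): centre of the pocket at the height of the tray's top face; the pocket's floor is 5 mm lower. Empty or filled: compare with where the bearings are
- bearing_tray_hole5 (a point): mouth of tray pocket 5 (+28 mm along the tray's x, -46 mm along its y from its centre): centre of the pocket at the height of the tray's top face; the pocket's floor is 5 mm lower. Empty or filled: compare with where the bearings are
- set_1: steel sealed bearing with black seals, 30 mm outside, 12 mm thick, 30 g; lies flat in one of the tray's pockets at the start; origin at the centre of its underside, z along its axis
- set_2: steel sealed bearing with black seals, 30 mm outside, 12 mm thick, 30 g; lies flat in one of the tray's pockets at the start; origin at the centre of its underside, z along its axis
- set_3: steel sealed bearing with black seals, 30 mm outside, 12 mm thick, 30 g; lies flat in one of the tray's pockets at the start; origin at the centre of its underside, z along its axis
- set_4: steel sealed bearing with black seals, 30 mm outside, 12 mm thick, 30 g; lies flat in one of the tray's pockets at the start; origin at the centre of its underside, z along its axis
- spare_1: spare bearing, the same in looks and size as those in the tray (30 mm outside, 12 mm thick, about 30 g); lies flat in the upturned black lid at the start, the two spares about 54 mm apart; origin at the centre of its underside, z along its axis
- spare_2: spare bearing, the same in looks and size as those in the tray (30 mm outside, 12 mm thick, about 30 g); lies flat in the upturned black lid at the start, the two spares about 54 mm apart; origin at the centre of its underside, z along its axis
- black_lid: upturned round black lid used as a parts dish, loose, 132 mm across, 18 mm high; flat inner floor 4 mm above the bench and about 100 mm across, sloping rim; the two spares lie on it either side of its centre, on its x axis. Origin under its centre
- shoulder_axis (a point): bench magnifier: upright axis of its first (shoulder) joint, in the top of the column, 185 mm above the bench. Its round grey foot (160 mm across) is fixed to the bench below this point. White upper arm with two aluminium rods, 260 mm between the two joint axes, its rods 200 mm above the bench
- elbow_axis (a point): upright axis of the magnifier's second (elbow) joint, between upper arm and forearm; the elbow always bends the same way, so it lies to the +y (left) side of the line from the shoulder to the lens when the lens is over the tray. The forearm hangs below the upper arm, 170 mm above the bench; star-shaped black knobs on both joints reach 235 mm above the bench
- lens_center (a point): centre of the round glass lens, 170 mm above the bench, in line with the forearm and 280 mm from the elbow axis. White frame 131 mm across, from 157 to 180 mm above the bench
- lens_grip (a point): middle of the magnifier's grip: an upright black round handle, 18 mm thick (21 mm at its head), at the far side of the lens frame, in line with the forearm, 85 mm from the lens centre (365 mm from the elbow axis). This point is 210 mm above the bench; the handle's top is at 240 mm, its gripping length runs from 182 to 226 mm. Its axis is upright and it is fixed to the lens frame, so it turns with the forearm and rolls out of a hold that does not turn along with it
- mag_upper (a joint): shoulder angle, rad: 0 at the middle of the parked range, where the upper arm points from the column 1.1 rad clockwise (seen from above) of -x, that is to the left and toward the robot; grows counter-clockwise seen from above; from -0.4 to 2.3 (1.1: the upper arm points along -x). Stiff friction joint, 0.6 N m: it stays where it is left
- mag_fore (a joint): elbow angle, rad: 0 when the forearm is folded 2.2 rad counter-clockwise from the line of the upper arm; grows counter-clockwise seen from above; from -2.2 (arm straight) to 0.4. Stiff friction joint, 0.35 N m: it stays where it is left; 1 to 5 N at the grip move the arm level in any direction

How it is judged:
On the way, in this order (a step that is already met when the one before it is completed fails the run):
1. both spare bearings lie flat in the empty pockets of the tray, released ((horizontal distance between spare_1 and bearing_tray_hole0 below 0.006 m or horizontal distance between spare_1 and bearing_tray_hole1 below 0.006 m or horizontal distance between spare_1 and bearing_tray_hole2 below 0.006 m or horizontal distance between spare_1 and bearing_tray_hole3 below 0.006 m or horizontal distance between spare_1 and bearing_tray_hole4 below 0.006 m or horizontal distance between spare_1 and bearing_tray_hole5 below 0.006 m) and z of spare_1 in the frame of bearing_tray between 0.008 and 0.0135 m and angle between each of spare_1, spare_2's own z axis and vertical below 0.1 rad and linear speed of each of spare_1, spare_2 below 0.02 m/s and (horizontal distance between spare_2 and bearing_tray_hole0 below 0.006 m or horizontal distance between spare_2 and bearing_tray_hole1 below 0.006 m or horizontal distance between spare_2 and bearing_tray_hole2 below 0.006 m or horizontal distance between spare_2 and bearing_tray_hole3 below 0.006 m or horizontal distance between spare_2 and bearing_tray_hole4 below 0.006 m or horizontal distance between spare_2 and bearing_tray_hole5 below 0.006 m) and z of spare_2 in the frame of bearing_tray between 0.008 and 0.0135 m and contact force between the fingers and spare_1 below 0.3 N and contact force between the fingers and spare_2 below 0.3 N), for 0.2 s.
2. the lens stands still, centred over the tray, released (horizontal distance between lens_center and bearing_tray below 0.02 m and contact force between the fingers and mag_fore below 0.3 N and velocity of joint mag_upper between -0.05 and 0.05 rad/s and velocity of joint mag_fore between -0.05 and 0.05 rad/s), for 0.2 s.
At the end, for the whole second after the job is handed in: All six bearings rest flat in the tray, one to a pocket (within 6 mm of its centre, within 2.5 mm of its floor, tilt under 0.1 rad); seen from above, the lens centre is within 20 mm of the tray centre; the magnifier is still (under 0.05 rad/s) and nothing is held (all of step 1 and all of step 2 and (horizontal distance between set_1 and bearing_tray_hole0 below 0.006 m or horizontal distance between set_1 and bearing_tray_hole1 below 0.006 m or horizontal distance between set_1 and bearing_tray_hole2 below 0.006 m or horizontal distance between set_1 and bearing_tray_hole3 below 0.006 m or horizontal distance between set_1 and bearing_tray_hole4 below 0.006 m or horizontal distance between set_1 and bearing_tray_hole5 below 0.006 m) and z of set_1 in the frame of bearing_tray between 0.008 and 0.0135 m and angle between each of set_1, set_2, set_3, set_4's own z axis and vertical below 0.1 rad and linear speed of each of set_1, set_2, set_3, set_4 below 0.02 m/s and (horizontal distance between set_2 and bearing_tray_hole0 below 0.006 m or horizontal distance between set_2 and bearing_tray_hole1 below 0.006 m or horizontal distance between set_2 and bearing_tray_hole2 below 0.006 m or horizontal distance between set_2 and bearing_tray_hole3 below 0.006 m or horizontal distance between set_2 and bearing_tray_hole4 below 0.006 m or horizontal distance between set_2 and bearing_tray_hole5 below 0.006 m) and z of set_2 in the frame of bearing_tray between 0.008 and 0.0135 m and (horizontal distance between set_3 and bearing_tray_hole0 below 0.006 m or horizontal distance between set_3 and bearing_tray_hole1 below 0.006 m or horizontal distance between set_3 and bearing_tray_hole2 below 0.006 m or horizontal distance between set_3 and bearing_tray_hole3 below 0.006 m or horizontal distance between set_3 and bearing_tray_hole4 below 0.006 m or horizontal distance between set_3 and bearing_tray_hole5 below 0.006 m) and z of set_3 in the frame of bearing_tray between 0.008 and 0.0135 m and (horizontal distance between set_4 and bearing_tray_hole0 below 0.006 m or horizontal distance between set_4 and bearing_tray_hole1 below 0.006 m or horizontal distance between set_4 and bearing_tray_hole2 below 0.006 m or horizontal distance between set_4 and bearing_tray_hole3 below 0.006 m or horizontal distance between set_4 and bearing_tray_hole4 below 0.006 m or horizontal distance between set_4 and bearing_tray_hole5 below 0.006 m) and z of set_4 in the frame of bearing_tray between 0.008 and 0.0135 m); the robot touches nothing.
It fails at once if a bearing that was already in the tray is moved by more than 15 mm (distance of any of set_1, set_2, set_3, set_4 from where it was at the start of the episode above 0.015 m).
It also fails if it takes over 67 s, if anything falls off the work surface, if the arm or the gripper's body presses on something with over 40 N, if the wrist force passes 120 N, or if a joint passes its speed limit or range.

ROBOT

A 6-joint arm with a two-finger parallel gripper is mounted at the origin on a cart in front of the work surface, level with it; the furniture and walls round the work are solid. World frame = base frame: x ahead of the robot, y to its left, z up, the work surface at z = 0. Lengths are in m, angles in rad, forces in N, time in s.
With the tool pointing down it reaches from about 0.25 to 0.725 m from the base axis. Payload 4 kg.
Tool frame: the origin (TCP) lies on the centre line of the jaws, within the pads' length; the fingertips stand 25 mm ahead of it and the grasp point (between the pads) lies 6 mm ahead of it; x points along the fingers, y is the direction in which the jaws open and shut, and the axes are right-handed (so a half turn about x gives the same grasp; the last joint's range is limited). The gripper opens to 85 mm and grips with 20 to 120 N. Pads are 22 mm wide; open, the fingers measure 114 mm over their backs; the gripper's body (76 mm by 85 mm) begins 54 mm behind the grasp point. The pads swing forward as they close: fully open they stand 13 mm farther back than shut.
Start: joints at [1.19, 0.241, 0.005, 1.335, 0, 1.571], TCP at [0.186, 0.464, 0.256] pointing down, gripper open.
Joint ranges: [-2.72, 2.72], [-1.05, 1.87], [-1.09, 1.28], [-1.99, 2.15], [-1.42, 1.44], [-3.14, 3.14]. Speed limits (rad/s): [2.79, 2.79, 3.14, 3.14, 3.14, 3.14].

INTERFACE

Orientations are given as a unit quaternion [w, x, y, z].
In Python, from rig import * gives the robot as it stands. The module is installed in compiled form; this text tells all that it offers.
- The arm moves only by the shell command python3 -m crank 'ROWS' [FORCE]. ROWS is JSON, a list of rows, each an object of numbers: "ax", "ay", "az": the turn, a rotation vector about the tool's x, y, z in degrees; "tx", "ty", "tz": the shift along the tool's x, y, z in cm; "fingers": the opening in per cent of the stroke, from 0 (shut) to 100 (fully open). In form: [{"ax": .., "ay": .., "az": .., "tx": .., "ty": .., "tz": .., "fingers": ..}, ...]. A call has 1 to 5 rows; each row is the pose to reach, as a shift and turn from the pose measured when the call began, along the tool's axes at that moment; what a row does not reach only later rows make up. A row lasts 1/8 s, in which the tool goes at most 62.5 mm and 10.7 degrees, less where a joint would pass 70% of its speed; a pose out of reach is approached as far as the arm can. A call with a gripper value outside its range is refused whole. The fingers move at their own pace and stop on an object; FORCE is the grip in N (left out, the last holds). Time passes only in rows, so rows that repeat a pose let the fingers close. It gives the time, the measured TCP pose, the force and the opening at its end, in the units of the state.
- get_state(): the state, without advancing time (a new reading comes with each control period).
- read_camera(name): name is "side" or "top"; returns (picture, depth): 384x512x3 uint8, red, green, blue; 384x512 float32, m along the optical axis (not along the pixel's ray), 0 where there is no reading.
- camera_info(name): a dict with "fovy" (degrees; the focal length in pixels is half the picture's height over the tangent of half this angle, whatever the lens; pixels are square), "cx", "cy" (the principal point, pixels), "D" ([k1, k2, p1, p2, k3] as OpenCV has them; the pictures are not rectified), "rvec" (rotation vector, rad) and "tvec" (3), from world to camera coordinates, as OpenCV has them. Camera axes: x right, y down, z forward; pixel columns grow to the right and rows downward; lengths in m; the calibration is good to about 2 mm. A picture is of the moment at which its call begins. camera_info takes no time and is no camera call.
- job_done(): hands the job in, once; it reports no verdict.
The state is a dict: "time": time; "joint_pos": joint angles; "joint_vel": joint speeds; "effort": joint torques, N m; "tcp_pos": TCP position; "eef_rot": TCP orientation; "ft_force": force on the tool from outside, world axes, zero at the start; "wrist_torque": the same for the moment, N m; "finger_gap": opening from 0.0 (shut) to 1.0 (fully open).
Only numpy, scipy, OpenCV 4.12 (cv2) and the standard library are available. Lean on these libraries where they do the work, as an engineer would, in place of code of your own. Each camera call takes 0.05 s, during which the arm holds its last target.

## Working session

There is one attempt and no reset: what is moved stays moved. The work goes in short steps, Python scripts to look and compute and a shell command to move; the robot and the scene stay as the last step left them, time stands still between calls to the robot, and variables do not carry over. Pictures are saved under pics/ and viewed, and the job is handed in when it is done.

```bash
mkdir -p pics; cat > h.py <<'E'
from rig import *
import numpy as np, cv2
from scipy.spatial.transform import Rotation as R
def cam(n):
    i=camera_info(n); f=192/np.tan(np.radians(i["fovy"])/2)
    K=np.array([[f,0,i["cx"]],[0,f,i["cy"]],[0,0,1]]); D=np.array(i["D"],float)
    r=np.array(i["rvec"],float); t=np.array(i["tvec"],float)
    return K,D,r,t
def ray(n,uv):
    K,D,r,t=cam(n); Rm=cv2.Rodrigues(r)[0]
    u=cv2.undistortPoints(np.array(uv,float).reshape(-1,1,2),K,D).reshape(-1,2)
    d=np.c_[u,np.ones(len(u))]@Rm
    return -Rm.T@t,d
def onz(n,uv,z):
    o,d=ray(n,uv); return o+d*((z-o[2])/d[:,2])[:,None]
def proj(n,P):
    K,D,r,t=cam(n); return cv2.projectPoints(np.array(P,float).reshape(-1,3),r,t,K,D)[0].reshape(-1,2)
def two(uv1,uv2):
    o1,d1=ray("top",uv1);o2,d2=ray("side",uv2);out=[]
    for a,b in zip(d1,d2):
        s=np.linalg.lstsq(np.c_[a,-b],o2-o1,rcond=None)[0]
        p,q=o1+a*s[0],o2+b*s[1]; out.append(np.r_[(p+q)/2,np.linalg.norm(p-q)])
    return np.array(out)
def cloud(n,depth):
    v,u=np.mgrid[0:384,0:512]; o,d=ray(n,np.c_[u.ravel(),v.ravel()])
    return (o+d*depth.reshape(-1,1)).reshape(384,512,3)
def tool():
    s=get_state(); q=s["eef_rot"]; return np.array(s["tcp_pos"]),R.from_quat([q[1],q[2],q[3],q[0]])
def goto(p,Rg=None):
    P,Rc=tool(); sh=Rc.inv().apply(np.array(p)-P)*100
    print("tx,ty,tz cm",sh.round(2))
    if Rg is not None: print("ax,ay,az deg",np.degrees((Rc.inv()*Rg).as_rotvec()).round(1))
E
python3 - <<'E'
from h import *
for n in("top","side"):
    p,d=read_camera(n); cv2.imwrite(f"pics/{n}0.png",p[:,:,::-1]); np.savez(f"{n}0.npz",p=p,d=d)
    i=camera_info(n); print(n,i["fovy"],ray(n,[[256,192]])); print((d==0).mean())
s=get_state(); print(s); print(tool()[1].as_matrix().round(3))
E
```

```text
top 57.981237344189246 (array([0.30873699, 0.09749442, 1.39793958]), array([[ 0.21125849, -0.00264396, -0.97744623]]))
0.004094441731770833
side 52.37074484267179 (array([ 0.02190264, -0.71430049,  0.93257891]), array([[ 0.41910487,  0.65026407, -0.63366142]]))
0.003972371419270833
{'time': 0.1, 'joint_pos': array([1.19000892e+00, 2.41329680e-01, 3.81859838e-03, 1.33520746e+00,
       4.09619414e-05, 1.57079509e+00]), 'joint_vel': array([-0.00040968, -0.00245924, -0.00030448,  0.00034009, -0.00206428,
        0.00254339]), 'effort': array([ 4.04135617e-04, -3.73135757e+01,  2.53011113e+01,  1.08177104e-02,
        6.87929355e-05, -3.60765071e-06]), 'tcp_pos': array([0.18561438, 0.46368872, 0.25549052]), 'eef_rot': array([ 0.69418615,  0.13315172,  0.69447182, -0.13448088]), 'ft_force': array([-0.7467897 , -0.06474423,  0.79961231]), 'wrist_torque': array([0.00464496, 0.01067316, 0.02167256]), 'finger_gap': 0.9961499277773721}
[[-0.001  0.372  0.928]
 [-0.002  0.928 -0.372]
 [-1.    -0.002 -0.   ]]
```

View pics/top0.png

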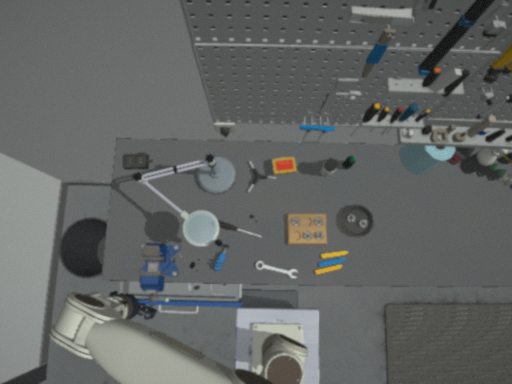

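View pics/side0.png

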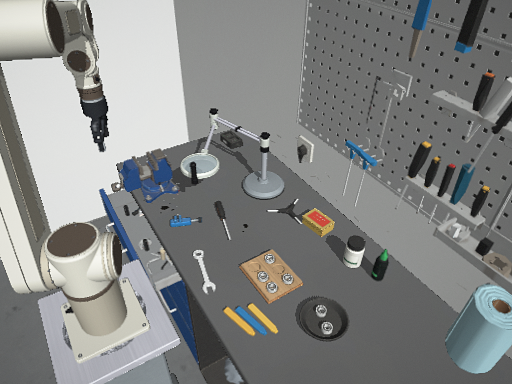

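The top view shows the tray at about (307,229), the lid at (355,220), the lens at (200,228), the elbow at (138,178) and the column at (212,165). In the side view the tray is at (271,275) and the lid at (322,318). I'll zoom in next.

```bash
python3 - <<'E'
import numpy as np,cv2
a=np.load("top0.npz")["p"][195:255,275:385,::-1]; b=np.load("side0.npz")["p"][240:350,230:360,::-1]; c=np.load("top0.npz")["p"][140:260,115:245,::-1]
cv2.imwrite("pics/z1.png",cv2.resize(a,None,fx=7,fy=7,interpolation=cv2.INTER_CUBIC))
cv2.imwrite("pics/z2.png",cv2.resize(b,None,fx=5,fy=5,interpolation=cv2.INTER_CUBIC))
cv2.imwrite("pics/z3.png",cv2.resize(c,None,fx=5,fy=5,interpolation=cv2.INTER_CUBIC)[:600])
E
```

```text
(no output)
```

View pics/z1.png

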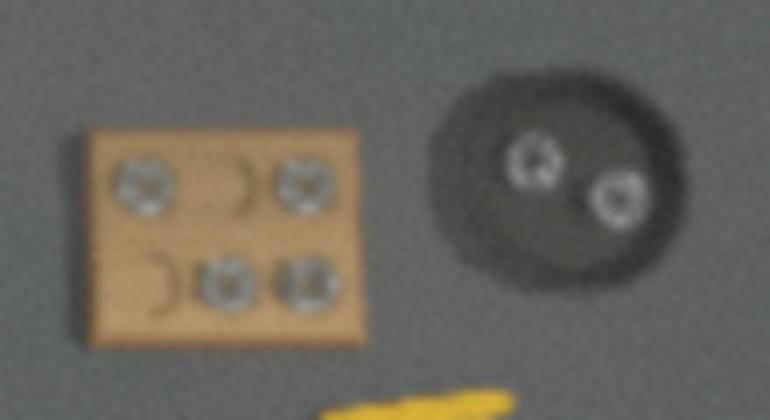

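View pics/z2.png

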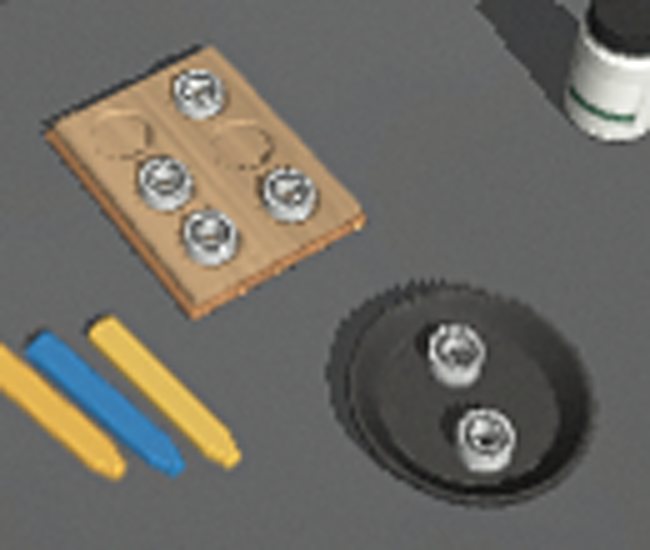

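View pics/z3.png

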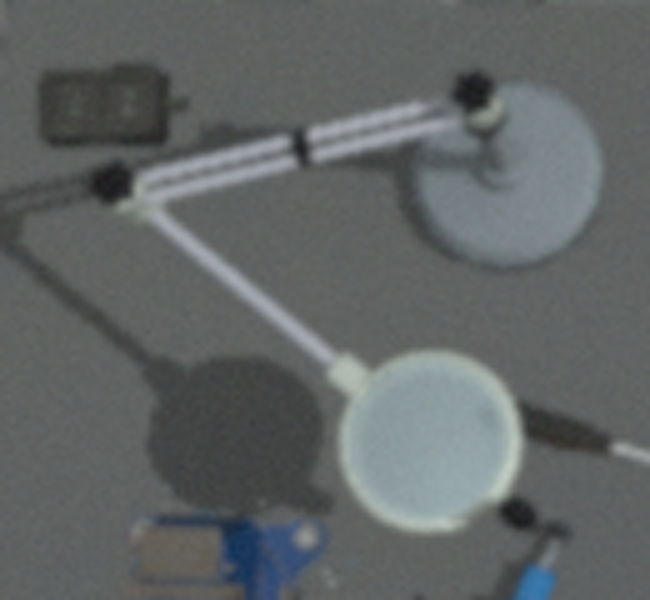

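Two pockets are empty. In the top view they are far-row middle and near-row left, around (309,221) and (296,235). Next I'll measure from both views.

```bash
python3 - <<'E'
from h import *
f=lambda L,s,o:(np.array(L,float)+.5)/s-.5+np.array(o)
T=f([(535,162),(620,199),(145,186),(305,186),(228,285),(306,285)],7,(275,195))
# refine: bright-blob centroid in top
p=np.load("top0.npz")["p"]; q=np.load("side0.npz")["p"]
def ref(img,c,r,k=3):
    m=img.astype(float).mean(2); c=np.array(c)
    v,u=np.mgrid[0:384,0:512]
    hsv=cv2.cvtColor(img,cv2.COLOR_RGB2HSV)
    for _ in range(4):
        w=((u-c[0])**2+(v-c[1])**2<r*r)*(hsv[...,1]<70)*np.clip(m-85,0,60)
        c=np.array([(w*u).sum(),(w*v).sum()])/w.sum()
    return c
Tr=np.array([ref(p,c,5.5) for c in T]); print((Tr-T).round(2))
S=f([(457,343),(487,428),(198,89),(288,187),(165,178),(210,231)],5,(230,240))
r=two(Tr,S); print(r.round(4))
print("spare d",np.linalg.norm(r[0,:2]-r[1,:2]))
# depth cloud check
for n in("top","side"):
    c=cloud(n,np.load(n+"0.npz")["d"])
    for P in r:
        m=np.hypot(c[...,0]-P[0],c[...,1]-P[1])<.008; print(n,m.sum(),np.median(c[m],axis=0).round(4) if m.any() else 0)
# tray corners
for n,z in(("top",.016),("side",.016)):
    im=p if n=="top" else q
    h=cv2.cvtColor(im,cv2.COLOR_RGB2HSV)
    m=((h[...,0]<22)&(h[...,1]>80)&(h[...,2]>80)).astype(np.uint8)
    k,l,st,ce=cv2.connectedComponentsWithStats(m)
    P=proj(n,r[2:6,:3].mean(0))[0]
    j=min([i for i in range(1,k) if st[i,4]>300],key=lambda i:np.hypot(*(ce[i]-P)))
    ct=cv2.findContours((l==j).astype(np.uint8),0,2)[0][0]
    hull=cv2.convexHull(ct); 
    w=onz(n,hull.reshape(-1,2),z)
    box=cv2.minAreaRect(w[:,:2].astype(np.float32)); print(n,st[j],box)
E
```

```text
[[ 0.22  0.52]
 [-0.09 -0.02]
 [-0.    0.31]
 [-0.04  0.22]
 [ 0.22  0.02]
 [ 0.73  0.2 ]]
[[ 0.5085 -0.2925  0.0214  0.0041]
 [ 0.4902 -0.3405  0.019   0.0035]
 [ 0.4905 -0.0664  0.0198  0.0025]
 [ 0.4926 -0.1579  0.0217  0.0027]
 [ 0.4358 -0.1142  0.0208  0.002 ]
 [ 0.4361 -0.1605  0.0223  0.0025]]
spare d 0.05134988958840418
top 10 [ 0.5094 -0.2956  0.0134]
top 12 [ 0.4902 -0.3423  0.0094]
top 14 [ 0.4911 -0.0676  0.0145]
top 13 [ 0.4937 -0.1585  0.0153]
top 14 [ 0.4363 -0.1149  0.0182]
top 12 [ 0.4373 -0.1625  0.0141]
side 21 [ 0.5094 -0.29    0.014 ]
side 26 [ 0.4939 -0.3387  0.0142]
side 15 [ 0.4942 -0.0637  0.0206]
side 18 [ 0.4961 -0.1559  0.0206]
side 19 [ 0.4374 -0.1106  0.0206]
side 16 [ 0.4388 -0.1567  0.0192]
top [287 214  40  31 920] ((0.46096786856651306, -0.1107313483953476), (0.12036217749118805, 0.15685205161571503), 1.073233962059021)
side [ 239  250   64   54 1437] ((0.4593329131603241, -0.12094762176275253), (0.125723734498024, 0.1594436913728714), 1.3260377645492554)
```

```bash
cat > fit.py <<'E'
from h import *
from scipy.optimize import least_squares
f=lambda L,s,o:(np.array(L,float)+.5)/s-.5+np.array(o)
p=np.load("top0.npz")["p"]
T=f([(537,163),(620,199),(145,187),(305,187),(228,285),(308,285)],7,(275,195))
S=f([(457,343),(487,428),(198,89),(288,187),(165,178),(210,231)],5,(230,240))
z=np.array([.016,.016,.023,.023,.023,.023])
pk=np.array([(28,46),(28,-46),(-28,0),(-28,-46)])/1e3
al=np.array([(-28,46),(-28,0),(-28,-46),(28,46),(28,0),(28,-46)])/1e3
out={}
for n,U in(("top",T),("side",S)):
    W=np.array([onz(n,[u],zz)[0,:2] for u,zz in zip(U,z)])
    def tr(x,P): c,s=np.cos(x[2]),np.sin(x[2]); return P@np.array([[c,s],[-s,c]])+x[:2]
    s=least_squares(lambda x:(tr(x,pk)-W[2:]).ravel(),[.46,-.11,0])
    print(n,"tray",s.x.round(4),"res mm",(s.fun*1e3).round(1)); print(" spares",W[:2].round(4),np.linalg.norm(W[0]-W[1]).round(4)," rel tray",(W[:2]-s.x[:2]).round(4))
    print(" holes0,4",tr(s.x,al)[[0,4]].round(4))
# magnifier
h=f([(517,505)],5,(115,140)); print("handle top", onz("top",h,.24), "lens",onz("top",f([(431,441)],5,(115,140)),.170),"elbow",onz("top",f([(110,183)],5,(115,140)),.235),"shoulder",onz("top",f([(472,88)],5,(115,140)),.235))
E
python3 fit.py
```

```text
top tray [ 0.4627 -0.1118  0.0191] res mm [ 0.1  0.2  0.  -0.1 -0.1  0.2 -0.1 -0.3]
 spares [[ 0.509  -0.2933]
 [ 0.489  -0.3408]] 0.0516  rel tray [[ 0.0463 -0.1814]
 [ 0.0263 -0.229 ]]
 holes0,4 [[ 0.4338 -0.0664]
 [ 0.4906 -0.1113]]
side tray [ 0.4637 -0.1149  0.0314] res mm [ 0.1  1.1 -0.2 -0.9 -0.1  0.2  0.1 -0.4]
 spares [[ 0.5134 -0.2907]
 [ 0.4935 -0.3399]] 0.0531  rel tray [[ 0.0497 -0.1758]
 [ 0.0298 -0.225 ]]
 holes0,4 [[ 0.4342 -0.0698]
 [ 0.4916 -0.114 ]]
handle top [[0.39101577 0.21732756 0.24      ]] lens [[0.4398125  0.28759837 0.17      ]] elbow [[0.60743606 0.51151128 0.235     ]] shoulder [[0.68151075 0.26186788 0.235     ]]
```

```bash
python3 -m crank '[{"tx":-6,"ty":0,"tz":0,"ax":0,"fingers":100},{"tx":-6,"ty":-6,"tz":6,"ax":10,"fingers":60},{"tx":-6,"ty":-10,"tz":10,"ax":20,"fingers":60},{"tx":-6,"ty":-14,"tz":14,"ax":30,"fingers":60},{"tx":-6,"ty":-18,"tz":18,"ax":40,"fingers":60}]'; python3 - <<'E'
from h import *
_,Rc=tool(); M=Rc.as_matrix(); y=np.array([.925,-.38,0]);y/=np.linalg.norm(y);x=np.array([0,0,-1.]);Rg=R.from_matrix(np.c_[x,y,np.cross(x,y)])
goto([.511,-.292,.12],Rg);print(get_state()["finger_gap"])
E
```

```text
tx,ty,tz cm [ 13.66 -58.04  58.29]
ax,ay,az deg [90.5  0.1  0.1]
0.9961499277773721validation failed for argument at $[0]...
```

```bash
python3 -m crank '[{"tx":-6,"ty":0,"tz":0,"ax":0,"ay":0,"az":0,"fingers":100},{"tx":-6,"ty":-6,"tz":6,"ax":10,"ay":0,"az":0,"fingers":60},{"tx":-6,"ty":-10,"tz":10,"ax":20,"ay":0,"az":0,"fingers":60},{"tx":-6,"ty":-14,"tz":14,"ax":30,"ay":0,"az":0,"fingers":60},{"tx":-6,"ty":-18,"tz":18,"ax":40,"ay":0,"az":0,"fingers":60}]'; cat > g.py <<'E'
import sys; from h import *
a=[float(v) for v in sys.argv[1:]]
az=np.radians(a[3]); x=np.array([0,0,-1.]); y=np.array([np.cos(az),np.sin(az),0]); Rg=R.from_matrix(np.c_[x,y,np.cross(x,y)])
goto(a[:3],Rg); s=get_state(); print(s["time"],np.round(s["tcp_pos"],4),"gap",round(s["finger_gap"],3),"F",np.round(s["ft_force"],2),"j",np.round(s["joint_pos"],2))
E
python3 g.py .511 -.292 .12 -22.3
```

```text
time: 0.72
tcp_pos: [0.2843, 0.2321, 0.3156]
eef_rot: [0.606, 0.364, 0.606, -0.365]
ft_force: [1.5, 0.2, 0.2]
finger_gap: 0.601
tx,ty,tz cm [19.65 -4.47 56.9 ]
ax,ay,az deg [50.2  0.1  0. ]
0.725 [0.2843 0.2321 0.3156] gap 0.601 F [1.54 0.16 0.23] j [ 0.69 -0.04 -0.16  1.45 -0.    1.77]
```

```bash
python3 -m crank '[{"tx":0,"ty":-0.5,"tz":6,"ax":10,"ay":0,"az":0,"fingers":60},{"tx":0,"ty":-1,"tz":12,"ax":20,"ay":0,"az":0,"fingers":60},{"tx":0,"ty":-1.4,"tz":18,"ax":30,"ay":0,"az":0,"fingers":60},{"tx":0,"ty":-2,"tz":24,"ax":40,"ay":0,"az":0,"fingers":60},{"tx":0,"ty":-2.4,"tz":30,"ax":50,"ay":0,"az":0,"fingers":60}]' >/dev/null
python3 g.py .511 -.292 .12 -22.3
```

```text
tx,ty,tz cm [19.63 19.3  18.59]
ax,ay,az deg [-0.1  0.1 -0. ]
1.35 [ 0.4037 -0.0462  0.316 ] gap 0.595 F [ 1.52  0.75 -0.02] j [-0.11  0.03 -0.08  1.45 -0.    1.85]
```

```bash
sleep 0; python3 g.py .511 -.292 .07 -22.3
```

```text
tx,ty,tz cm [24.63 19.3  18.58]
ax,ay,az deg [-0.1  0.1 -0. ]
1.35 [ 0.4037 -0.0462  0.316 ] gap 0.595 F [ 1.52  0.75 -0.02] j [-0.11  0.03 -0.08  1.45 -0.    1.85]
```

```bash
python3 -m crank '[{"tx":3,"ty":4,"tz":3.8,"ax":0,"ay":0,"az":0,"fingers":60},{"tx":6,"ty":8,"tz":7.7,"ax":0,"ay":0,"az":0,"fingers":60},{"tx":9,"ty":12,"tz":11.5,"ax":0,"ay":0,"az":0,"fingers":60},{"tx":12,"ty":15.6,"tz":15,"ax":0,"ay":0,"az":0,"fingers":60},{"tx":15,"ty":19.3,"tz":18.6,"ax":0,"ay":0,"az":0,"fingers":60}]' >/dev/null
python3 g.py .511 -.292 .07 -22.3
```

```text
tx,ty,tz cm [ 9.46 -0.06 -0.16]
ax,ay,az deg [-0.2  0.1  0. ]
1.975 [ 0.5111 -0.2936  0.1646] gap 0.6 F [0.53 0.8  0.32] j [-0.52  0.47  0.09  1.2  -0.    1.44]
```

```bash
python3 -m crank '[{"tx":5,"ty":0,"tz":-0.1,"ax":0,"ay":0,"az":0,"fingers":56},{"tx":9.4,"ty":0,"tz":-0.1,"ax":0,"ay":0,"az":0,"fingers":56},{"tx":9.4,"ty":0,"tz":-0.1,"ax":0,"ay":0,"az":0,"fingers":56}]' >/dev/null
python3 g.py .511 -.292 .035 -22.3; cat > look.py <<'E'
import sys; from h import *
n=sys.argv[1]; u,v,w,h,sc=[int(a) for a in sys.argv[2:7]]
p,d=read_camera(n); np.savez(sys.argv[7]+".npz",p=p,d=d)
cv2.imwrite("pics/"+sys.argv[7]+".png",cv2.resize(p[v:v+h,u:u+w,::-1],None,fx=sc,fy=sc,interpolation=cv2.INTER_CUBIC))
E
python3 look.py side 230 220 150 118 5 s1;python3 look.py top 275 180 110 80 7 t1
```

```text
tx,ty,tz cm [ 3.1   0.37 -0.03]
ax,ay,az deg [-0.2  0.   0.7]
2.35 [ 0.5077 -0.291   0.0661] gap 0.557 F [-0.74  0.1   0.39] j [-0.52  0.56 -0.04  0.99 -0.    1.44]
```

View pics/s1.png

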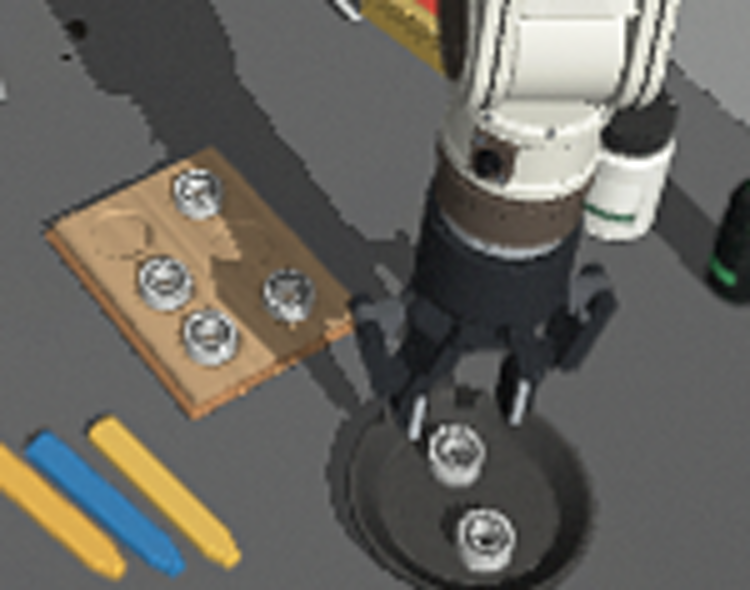

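View pics/t1.png

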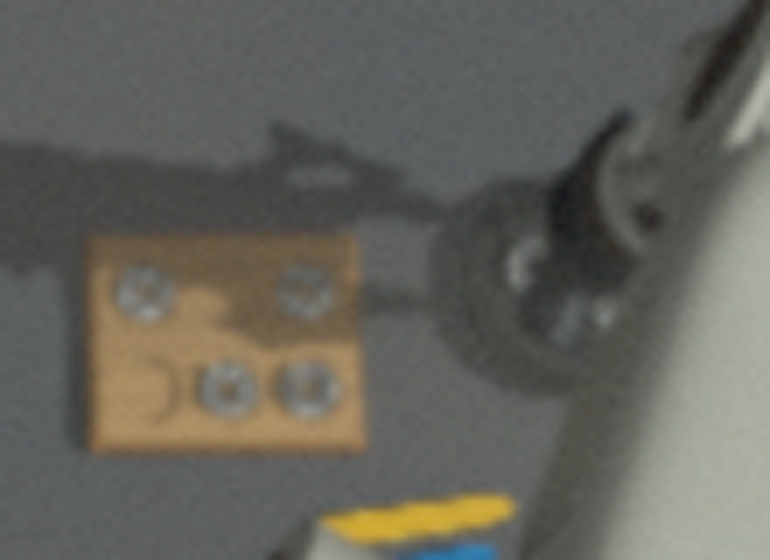

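Side view: the open fingertips hang at about (313,307) and (333.5,303.5), above the left-hand spare at (321,310). I'll compare the midpoint of the tips with where TCP should project.

```bash
python3 - <<'E'
from h import *
P,Rc=tool(); M=Rc.as_matrix()
for a in(.015,.02,.025):
    pts=[P+M[:,0]*a+M[:,1]*s*.024 for s in(-1,0,1)]
    u=proj("side",pts); print(a,((u-np.array([230,220])+.5)*5).round(0).tolist())
E
```

```text
0.015 [[423.0, 411.0], [467.0, 404.0], [510.0, 398.0]]
0.02 [[422.0, 416.0], [466.0, 410.0], [508.0, 404.0]]
0.025 [[421.0, 422.0], [464.0, 415.0], [507.0, 409.0]]
```

```bash
python3 -m crank '[{"tx":1.5,"ty":0.4,"tz":0,"ax":0,"ay":0,"az":0.7,"fingers":56},{"tx":3.2,"ty":0.4,"tz":0,"ax":0,"ay":0,"az":0.7,"fingers":56},{"tx":3.2,"ty":0.4,"tz":0,"ax":0,"ay":0,"az":0.7,"fingers":56}]' >/dev/null
python3 g.py .511 -.292 .034 -22.3; python3 look.py side 270 250 110 90 7 s2
```

```text
tx,ty,tz cm [ 0.5  -0.43 -0.04]
ax,ay,az deg [-0.1  0.1 -0.6]
2.825 [ 0.5148 -0.294   0.0391] gap 0.562 F [-0.36 -0.37 -0.58] j [-0.52  0.59 -0.07  0.91  0.    1.44]
```

View pics/s2.png

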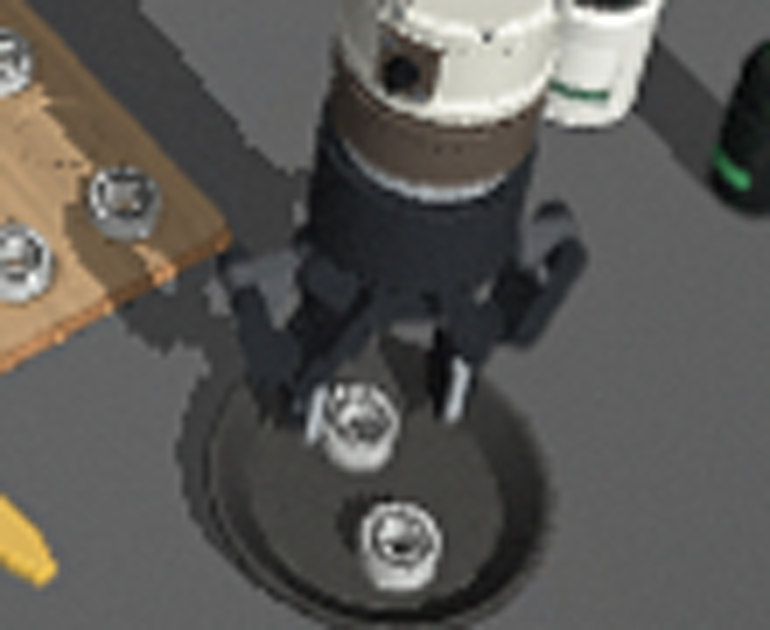

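Side view: the pad tips are at about (315,312.5) and (335.5,309.5), and the bearing sits nearer the left finger. The spare is therefore a few mm toward -x of the TCP, so I'll correct that and settle.

```bash
python3 g.py .508 -.2935 .034 -22.3; python3 -m crank '[{"tx":0.2,"ty":-0.7,"tz":0,"ax":0,"ay":0,"az":0,"fingers":56},{"tx":0.5,"ty":-0.6,"tz":0,"ax":0,"ay":0,"az":0,"fingers":56},{"tx":0.5,"ty":-0.6,"tz":0,"ax":0,"ay":0,"az":0,"fingers":56}]' >/dev/null
python3 g.py .508 -.2935 .034 -22.3; python3 look.py side 270 250 110 90 7 s3
```

```text
tx,ty,tz cm [ 0.55 -0.7   0.2 ]
ax,ay,az deg [-0.2  0.1 -0.6]
2.875 [ 0.5151 -0.2943  0.0395] gap 0.567 F [ 0.85 -0.12  0.21] j [-0.52  0.59 -0.07  0.91  0.    1.44]
tx,ty,tz cm [ 0.05 -0.09  0.2 ]
ax,ay,az deg [-0.2  0.1 -0.6]
3.25 [ 0.5096 -0.292   0.0345] gap 0.563 F [-0.71 -0.16  0.6 ] j [-0.52  0.58 -0.09  0.89  0.    1.44]
```

View pics/s3.png

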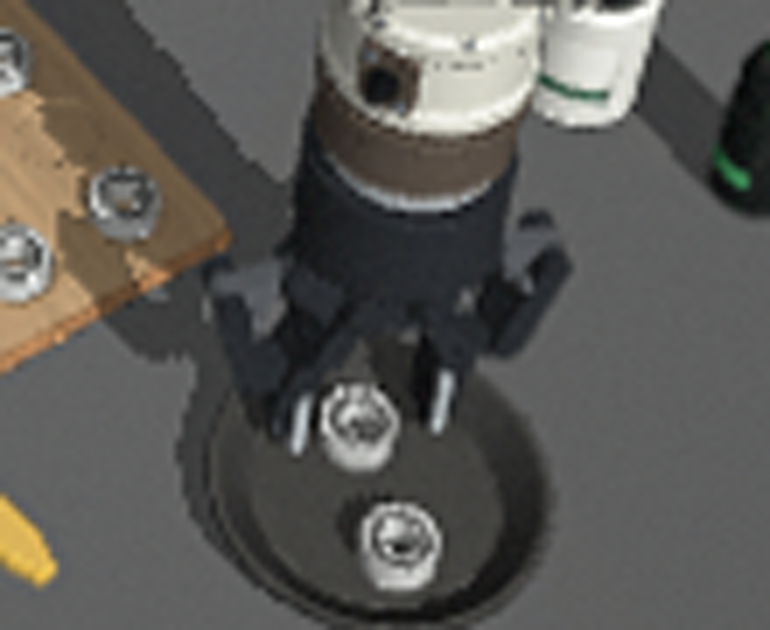

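The fingers now straddle the spare: tips at about x=313 and 332.5, bearing at 321. I'll shift 3 mm along the spare line and close.

```bash
python3 -m crank '[{"tx":0.1,"ty":0,"tz":0.3,"ax":0,"ay":0,"az":0,"fingers":56},{"tx":0.1,"ty":0,"tz":0.3,"ax":0,"ay":0,"az":0,"fingers":20},{"tx":0.1,"ty":0,"tz":0.3,"ax":0,"ay":0,"az":0,"fingers":20},{"tx":0.1,"ty":0,"tz":0.3,"ax":0,"ay":0,"az":0,"fingers":20},{"tx":0.1,"ty":0,"tz":0.3,"ax":0,"ay":0,"az":0,"fingers":20}]' 30 
python3 g.py .508 -.2935 .034 -22.3; python3 look.py side 270 250 110 90 7 s4
```

```text
time: 3.92
tcp_pos: [0.5088, -0.295, 0.0338]
eef_rot: [0.397, 0.59, 0.389, -0.586]
ft_force: [-0.6, -0.9, 1.0]
finger_gap: 0.33
tx,ty,tz cm [-0.02 -0.13 -0.11]
ax,ay,az deg [-0.2  0.1 -0.7]
3.925 [ 0.5088 -0.295   0.0338] gap 0.33 F [-0.6  -0.95  1.01] j [-0.53  0.59 -0.09  0.88 -0.    1.44]
```

View pics/s4.png

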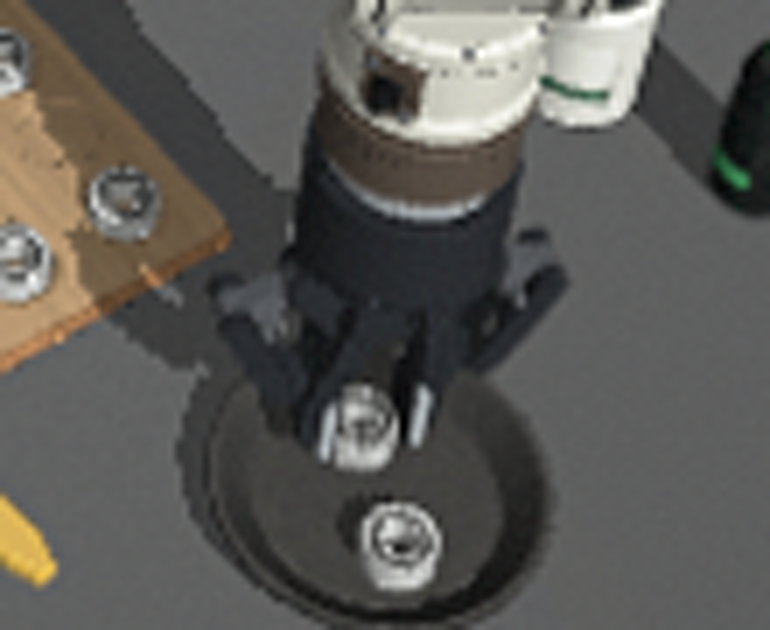

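```bash
python3 -m crank '[{"tx":0,"ty":0,"tz":0,"ax":0,"ay":0,"az":0,"fingers":20},{"tx":-0.5,"ty":0,"tz":0,"ax":0,"ay":0,"az":0,"fingers":20},{"tx":-2,"ty":0,"tz":0,"ax":0,"ay":0,"az":0,"fingers":20},{"tx":-4,"ty":0,"tz":0,"ax":0,"ay":0,"az":0,"fingers":20}]' 30 
python3 g.py .46 -.114 .034 0; python3 look.py side 270 230 110 90 7 s5
```

```text
time: 4.47
tcp_pos: [0.5081, -0.2945, 0.0745]
eef_rot: [0.397, 0.589, 0.39, -0.586]
ft_force: [0.1, -0.3, 0.3]
finger_gap: 0.327
tx,ty,tz cm [  3.91 -11.38 -14.85]
ax,ay,az deg [-22.4   0.2  -0.6]
4.475 [ 0.5081 -0.2945  0.0745] gap 0.327 F [ 0.08 -0.28  0.31] j [-0.53  0.54 -0.05  0.97  0.    1.44]
```

View pics/s5.png

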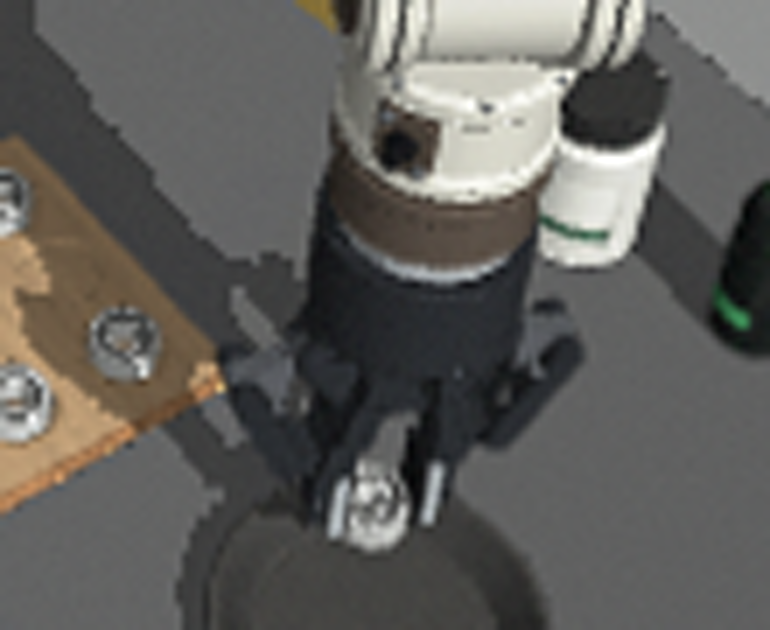

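The spare is lifted, gripped between the tips at about (324,302). Next I'll compute its offset from the TCP.

```bash
python3 - <<'E'
from h import *
P,Rc=tool(); b=onz("side",[[(376.5)/7-.5+270,(507.5)/7-.5+230]],P[2]-.0178)[0]
print(b.round(4), "tool axes off mm", (Rc.inv().apply(b-P)*1e3).round(1))
E
python3 fit.py | grep -A4 side
```

```text
[ 0.5071 -0.2994  0.0601] tool axes off mm [17.8 -1.5  4.6]
side tray [ 0.4637 -0.1149  0.0314] res mm [ 0.1  1.1 -0.2 -0.9 -0.1  0.2  0.1 -0.4]
 spares [[ 0.5134 -0.2907]
 [ 0.4935 -0.3399]] 0.0531  rel tray [[ 0.0497 -0.1758]
 [ 0.0298 -0.225 ]]
 holes0,4 [[ 0.4342 -0.0698]
```

```bash
python3 g.py .4916 -.1094 .075 1; 
```

```text
tx,ty,tz cm [  0.11  -8.81 -16.51]
ax,ay,az deg [-23.4   0.3  -0.9]
4.525 [ 0.5099 -0.2956  0.0779] gap 0.331 F [0.67 1.26 1.36] j [-0.53  0.53 -0.04  0.98 -0.    1.44]
```

```bash
python3 -m crank '[{"tx":0,"ty":-2.2,"tz":-4,"ax":-6,"ay":0,"az":-0.3,"fingers":20},{"tx":0,"ty":-4.4,"tz":-8,"ax":-12,"ay":0.2,"az":-0.6,"fingers":20},{"tx":0,"ty":-6.6,"tz":-12,"ax":-18,"ay":0.3,"az":-0.9,"fingers":20},{"tx":0,"ty":-8.8,"tz":-16.5,"ax":-23.4,"ay":0.3,"az":-0.9,"fingers":20},{"tx":0,"ty":-8.8,"tz":-16.5,"ax":-23.4,"ay":0.3,"az":-0.9,"fingers":20}]' >/dev/null
python3 g.py .4916 -.1094 .055 1;
```

```text
tx,ty,tz cm [2.16 0.04 0.29]
ax,ay,az deg [ 0.3 -0.   0. ]
5.15 [ 0.4912 -0.1065  0.0766] gap 0.332 F [ 0.53 -0.49 -0.95] j [-0.21  0.4  -0.28  0.9   0.    1.34]
```

```bash
python3 -m crank '[{"tx":1.2,"ty":0,"tz":0.3,"ax":0,"ay":0,"az":0,"fingers":20},{"tx":1.5,"ty":0,"tz":0.3,"ax":0,"ay":0,"az":0,"fingers":20},{"tx":1.5,"ty":0,"tz":0.3,"ax":0,"ay":0,"az":0,"fingers":20}]' >/dev/null
python3 g.py .4916 -.1094 .050 1; python3 look.py side 230 210 110 90 7 s6;  python3 look.py top 275 190 80 60 9 t6; python3 g.py .4916 -.1094 .050 1
```

```text
tx,ty,tz cm [ 1.09  0.09 -0.1 ]
ax,ay,az deg [ 0.1 -0.   0.1]
5.525 [ 0.4908 -0.1104  0.0609] gap 0.329 F [ 0.4   0.76 -0.49] j [-0.22  0.42 -0.29  0.86  0.    1.33]
tx,ty,tz cm [ 1.14  0.04 -0.08]
ax,ay,az deg [ 0.2 -0.   0. ]
5.625 [ 0.4912 -0.1103  0.0614] gap 0.329 F [ 0.03  0.13 -0.72] j [-0.22  0.42 -0.29  0.86  0.    1.33]
```

View pics/s6.png

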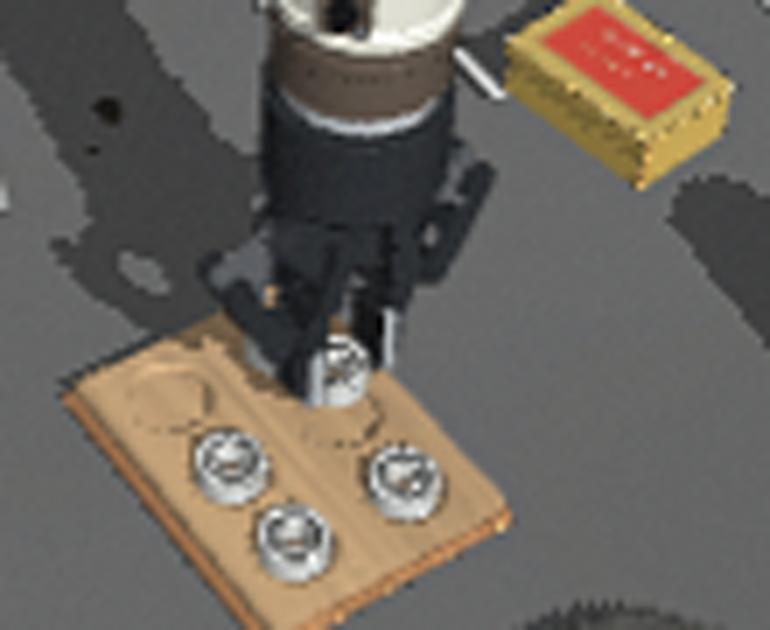

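View pics/t6.png

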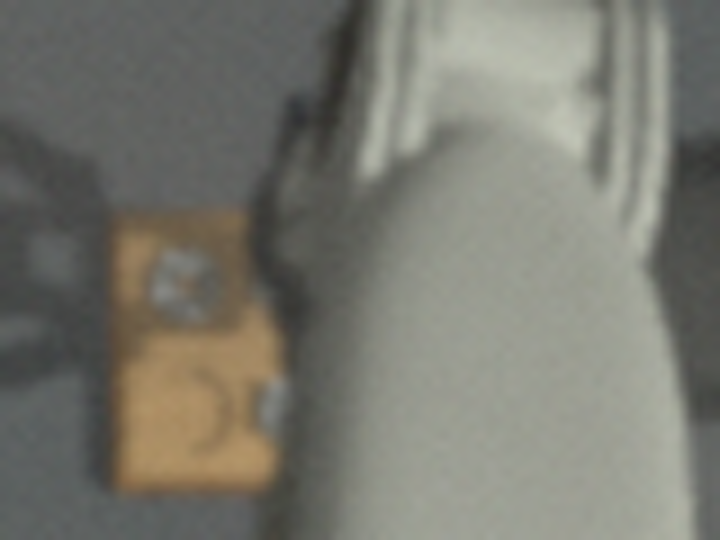

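The side view shows the held bearing at about (278.5,262), hovering just beyond the empty pocket at (278,269). I'll check it against the predicted pixel.

```bash
python3 - <<'E'
from h import *
h=[.4916,-.114]
u=proj("side",[[*h,.0436],[*h,.016],[*h,.023]]);print(((u-np.array([230,210])+.5)*7-.5).round(0))
P,Rc=tool(); b=onz("side",[[342.5/7-.5+230,368.5/7-.5+210]],.0436)[0]; print(b,h-b[:2], Rc.inv().apply(b-P)*1e3)
E
```

```text
[[341. 370.]
 [338. 412.]
 [339. 402.]]
[ 0.49256525 -0.11328188  0.0436    ] [-0.00096525 -0.00071812] [17.77780281  1.27995247  3.06331065]
```

```bash
python3 -m crank '[{"tx":0.8,"ty":-0.1,"tz":0.1,"ax":0,"ay":0,"az":0,"fingers":20},{"tx":1.4,"ty":-0.1,"tz":0.1,"ax":0,"ay":0,"az":0,"fingers":20},{"tx":1.7,"ty":-0.1,"tz":0.1,"ax":0,"ay":0,"az":0,"fingers":20},{"tx":1.8,"ty":-0.1,"tz":0.1,"ax":0,"ay":0,"az":0,"fingers":20}]'
python3 g.py .4906 -.1110 .042 1; python3 look.py side 230 210 110 90 7 s7
```

```text
time: 6.12
tcp_pos: [0.4899, -0.1119, 0.0437]
eef_rot: [0.505, 0.494, 0.505, -0.495]
ft_force: [-3.1, -2.4, 7.5]
finger_gap: 0.329
tx,ty,tz cm [ 0.17  0.07 -0.08]
ax,ay,az deg [0.2 0.1 0.1]
6.125 [ 0.4899 -0.1119  0.0437] gap 0.329 F [-3.07 -2.45  7.49] j [-0.22  0.44 -0.31  0.82 -0.    1.33]
```

View pics/s7.png

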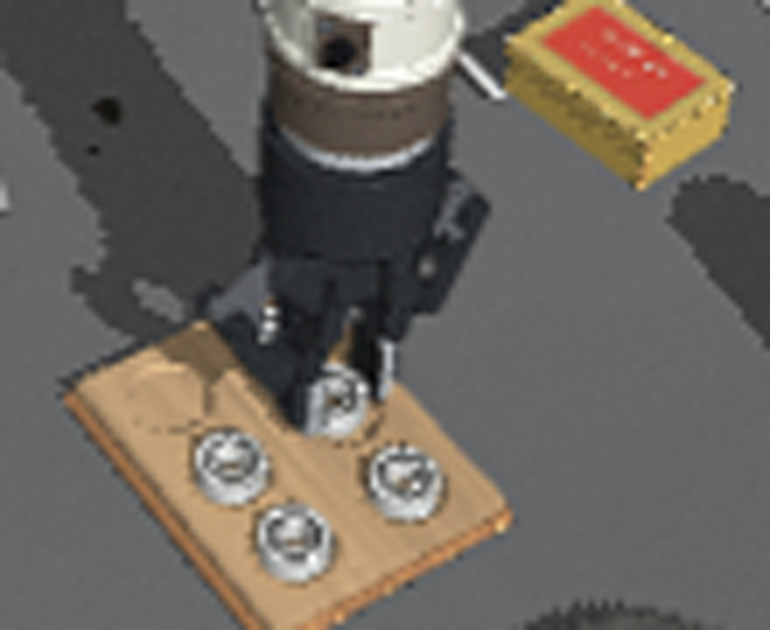

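Contact comes 3 mm too early: 7.5 N up, with side force toward -x,-y. The side view shows the pocket's gap on the near side. I'll lift a little, shift toward -y, and lower again.

```bash
python3 -m crank '[{"tx":-0.2,"ty":0,"tz":0.2,"ax":0,"ay":0,"az":0,"fingers":20},{"tx":-0.1,"ty":0,"tz":0.3,"ax":0,"ay":0,"az":0,"fingers":20},{"tx":0.15,"ty":0,"tz":0.3,"ax":0,"ay":0,"az":0,"fingers":20},{"tx":0.3,"ty":0,"tz":0.3,"ax":0,"ay":0,"az":0,"fingers":20}]'
python3 g.py .4906 -.1110 .042 1; python3 look.py side 230 210 110 90 7 s8
```

```text
time: 6.68
tcp_pos: [0.4897, -0.1148, 0.0407]
eef_rot: [0.505, 0.494, 0.505, -0.496]
ft_force: [-3.0, 1.2, 11.5]
finger_gap: 0.327
tx,ty,tz cm [-0.13  0.09 -0.37]
ax,ay,az deg [0.2 0.  0.1]
6.675 [ 0.4897 -0.1148  0.0407] gap 0.327 F [-3.02  1.16 11.5 ] j [-0.23  0.45 -0.31  0.81 -0.    1.32]
```

View pics/s8.png

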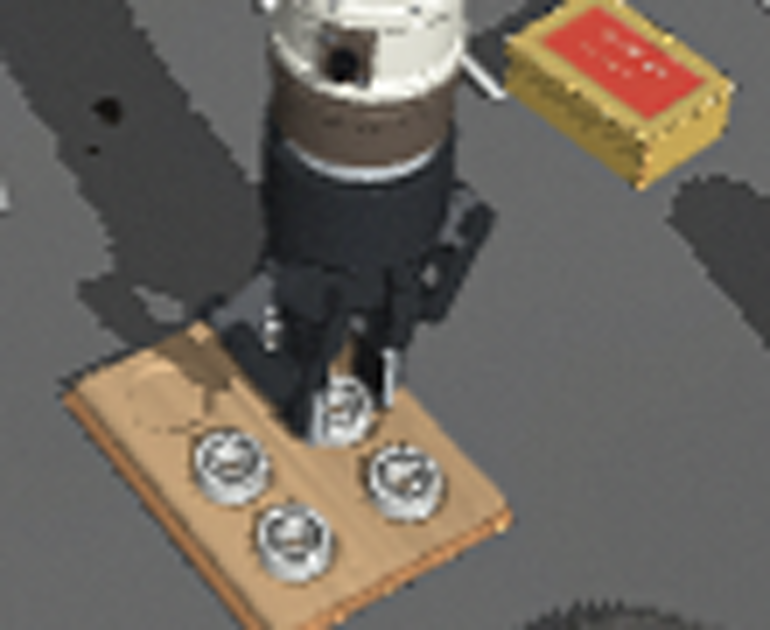

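It's down at TCP z 0.0407, against 0.0408 expected for seated. Releasing.

```bash
python3 -m crank '[{"tx":-0.1,"ty":0,"tz":0,"ax":0,"ay":0,"az":0,"fingers":48},{"tx":-0.1,"ty":0,"tz":0,"ax":0,"ay":0,"az":0,"fingers":48},{"tx":-0.2,"ty":0,"tz":0,"ax":0,"ay":0,"az":0,"fingers":48},{"tx":-3,"ty":0,"tz":0,"ax":0,"ay":0,"az":0,"fingers":48},{"tx":-6,"ty":0,"tz":0,"ax":0,"ay":0,"az":0,"fingers":56}]'
python3 g.py .488 -.3425 .10 -22.3; python3 look.py side 230 210 110 90 7 s9
```

```text
time: 7.35
tcp_pos: [0.4893, -0.1146, 0.101]
eef_rot: [0.504, 0.494, 0.506, -0.496]
ft_force: [0.9, 0.3, -0.1]
finger_gap: 0.558
tx,ty,tz cm [ 0.11 -0.59 22.79]
ax,ay,az deg [23.5  0.1  0.2]
7.35 [ 0.4893 -0.1146  0.101 ] gap 0.558 F [ 0.86  0.32 -0.11] j [-0.23  0.37 -0.24  0.96 -0.    1.32]
```

View pics/s9.png

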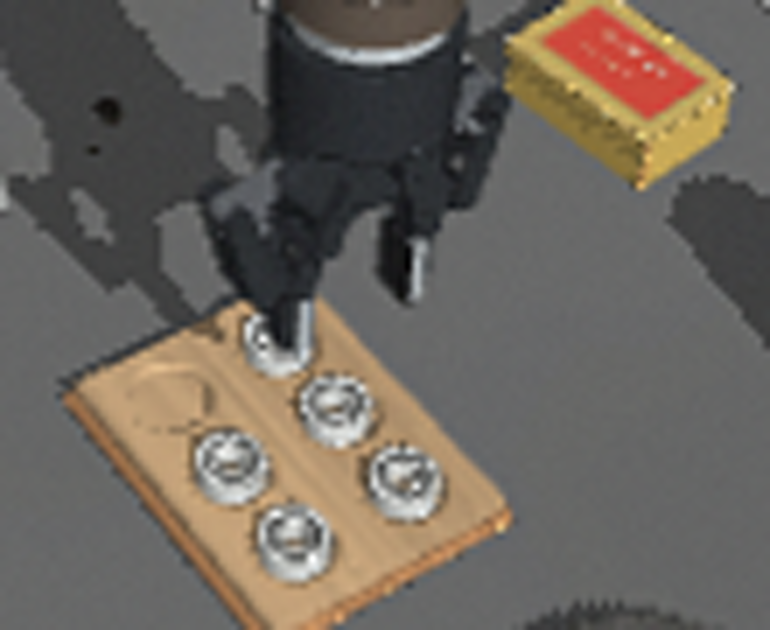

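The first spare sits flat in its pocket at about (278,268). For the second spare, I'll take a fresh picture of the lid.

```bash
python3 look.py side 290 285 70 60 10 s10; python3 - <<'E'
import numpy as np,cv2
a=np.load("s10.npz")["p"][285:345,290:360,::-1]
g=cv2.resize(a,None,fx=10,fy=10,interpolation=cv2.INTER_CUBIC)
for i in range(0,700,50): cv2.line(g,(i,0),(i,599),(0,255,255),1)
for i in range(0,600,50): cv2.line(g,(0,i),(699,i),(0,255,255),1)
cv2.imwrite("pics/s10g.png",g)
E
```

```text
(no output)
```

View pics/s10g.png

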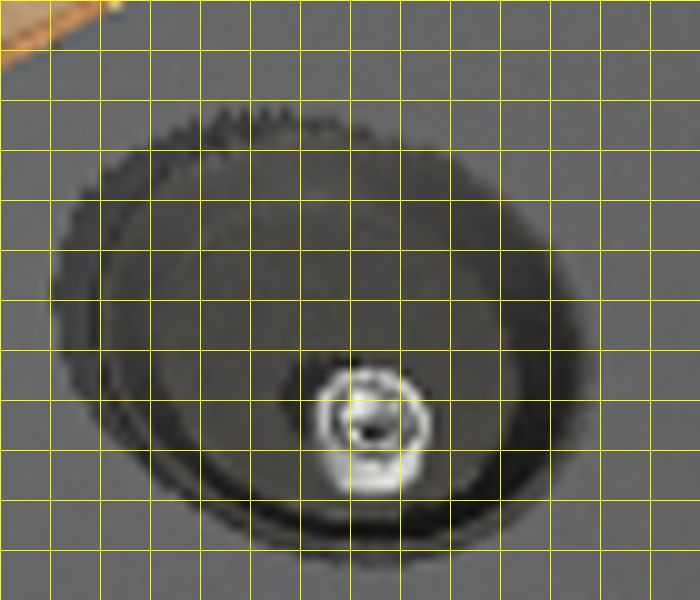

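The top face of spare B is centred at about (326.9,326.1) in the side view.

```bash
python3 - <<'E'
from h import *
print(onz("side",[[326.85,326.05]],.016), "old",onz("side",[[327,325.2]],.016))
# seated first spare & px A with same care
print("A",onz("side",[[321.3,309.8]],.016))
E
python3 g.py .488 -.3425 .10 -22.3
```

```text
[[ 0.49150129 -0.34162698  0.016     ]] old [[ 0.49346848 -0.3398899   0.016     ]]
A [[ 0.5108223  -0.29508644  0.016     ]]
tx,ty,tz cm [ 0.45 -0.9  22.71]
ax,ay,az deg [23.5  0.1 -0.3]
7.45 [ 0.4923 -0.1153  0.104 ] gap 0.562 F [0.28 0.08 0.07] j [-0.23  0.37 -0.24  0.96 -0.    1.32]
```

```bash
python3 -m crank '[{"tx":0,"ty":-0.2,"tz":5,"ax":6,"ay":0,"az":0,"fingers":56},{"tx":0,"ty":-0.4,"tz":10.5,"ax":12,"ay":0,"az":0,"fingers":56},{"tx":0.2,"ty":-0.6,"tz":16,"ax":18,"ay":0,"az":0,"fingers":56},{"tx":0.4,"ty":-0.75,"tz":21,"ax":23.5,"ay":0,"az":0,"fingers":56},{"tx":1,"ty":-0.75,"tz":22.85,"ax":23.5,"ay":0,"az":0,"fingers":56}]' >/dev/null
python3 g.py .4895 -.344 .06 -22.3
```

```text
tx,ty,tz cm [ 3.37 -0.08 -0.27]
ax,ay,az deg [-0.2  0.  -0.3]
8.075 [ 0.489  -0.3467  0.0937] gap 0.563 F [0.45 0.6  0.89] j [-0.62  0.54  0.02  1.04  0.    1.35]
```

```bash
python3 -m crank '[{"tx":2,"ty":0,"tz":-0.2,"ax":0,"ay":0,"az":0,"fingers":56},{"tx":4,"ty":0,"tz":-0.2,"ax":0,"ay":0,"az":0,"fingers":56},{"tx":5.2,"ty":0,"tz":-0.2,"ax":0,"ay":0,"az":0,"fingers":56},{"tx":5.2,"ty":0,"tz":-0.2,"ax":0,"ay":0,"az":0,"fingers":56}]' >/dev/null
python3 g.py .4895 -.344 .034 -22.3;python3 look.py side 270 250 110 90 7 s11;python3 g.py .4895 -.344 .034 -22.3
```

```text
tx,ty,tz cm [0.62 0.03 0.01]
ax,ay,az deg [-0.2 -0.  -0.2]
8.575 [ 0.4893 -0.3438  0.0402] gap 0.561 F [-0.21  0.26  0.94] j [-0.61  0.6  -0.04  0.93  0.    1.35]
tx,ty,tz cm [ 0.73 -0.06 -0.02]
ax,ay,az deg [-0.2  0.  -0.3]
8.625 [ 0.49   -0.3444  0.0413] gap 0.562 F [-1.55 -0.77 -0.06] j [-0.61  0.6  -0.04  0.93  0.    1.35]
```

View pics/s11.png

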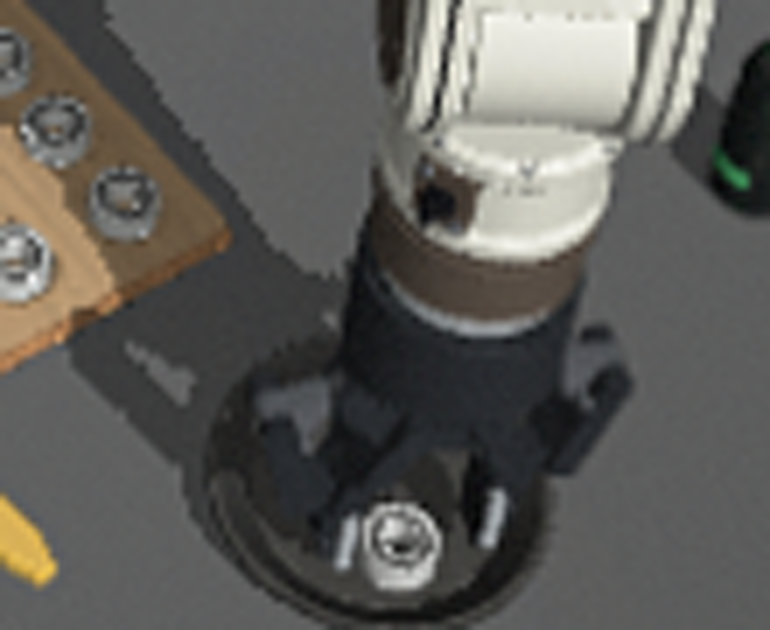

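Well aligned: tips at about (319,331) and (340,328), bearing at (327,326). Lowering and closing.

```bash
python3 -m crank '[{"tx":0.7,"ty":-0.2,"tz":0.1,"ax":0,"ay":0,"az":0,"fingers":56},{"tx":0.75,"ty":-0.2,"tz":0.1,"ax":0,"ay":0,"az":0,"fingers":56},{"tx":0.75,"ty":-0.2,"tz":0.1,"ax":0,"ay":0,"az":0,"fingers":20},{"tx":0.75,"ty":-0.2,"tz":0.1,"ax":0,"ay":0,"az":0,"fingers":20},{"tx":0.75,"ty":-0.2,"tz":0.1,"ax":0,"ay":0,"az":0,"fingers":20}]' 30|head -2
python3 g.py .4895 -.344 .034 -22.3
python3 -m crank '[{"tx":0,"ty":0,"tz":0,"ax":0,"ay":0,"az":0,"fingers":20},{"tx":0,"ty":0,"tz":0,"ax":0,"ay":0,"az":0,"fingers":20},{"tx":-2,"ty":0,"tz":0,"ax":0,"ay":0,"az":0,"fingers":20},{"tx":-4,"ty":0,"tz":0,"ax":0,"ay":0,"az":0,"fingers":20},{"tx":-4,"ty":0,"tz":0,"ax":0,"ay":0,"az":0,"fingers":20}]' 30 |head -2
python3 look.py side 290 260 70 60 10 s12; python3 g.py .4322 -.0698 .08 1
```

```text
time: 9.25
tcp_pos: [0.4881, -0.3448, 0.0343]
tx,ty,tz cm [ 0.03  0.1  -0.13]
ax,ay,az deg [-0.2  0.  -0.3]
9.25 [ 0.4881 -0.3448  0.0343] gap 0.328 F [-1.19 -0.05  2.94] j [-0.62  0.6  -0.05  0.91  0.    1.35]
time: 9.88
tcp_pos: [0.489, -0.3455, 0.0757]
tx,ty,tz cm [ -0.67 -15.69 -23.28]
ax,ay,az deg [-23.5   0.1  -0.4]
9.925 [ 0.4883 -0.3449  0.0746] gap 0.329 F [0.07 0.   0.09] j [-0.62  0.56 -0.01  0.99  0.    1.35]
```

View pics/s12.png

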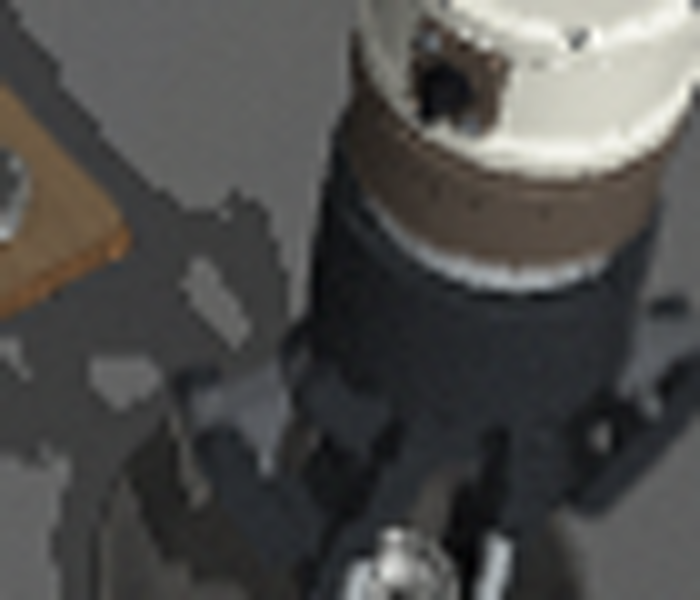

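```bash
python3 -m crank '[{"tx":-0.6,"ty":-3.2,"tz":-4.8,"ax":-5,"ay":0,"az":0,"fingers":20},{"tx":-0.6,"ty":-6.4,"tz":-9.6,"ax":-10,"ay":0,"az":0,"fingers":20},{"tx":-0.6,"ty":-9.6,"tz":-14.3,"ax":-15,"ay":0,"az":0,"fingers":20},{"tx":-0.6,"ty":-12.7,"tz":-19,"ax":-20,"ay":0,"az":0,"fingers":20},{"tx":-0.6,"ty":-15.7,"tz":-23.5,"ax":-23.5,"ay":0,"az":0,"fingers":20}]' >/dev/null
python3 g.py .433 -.068 .06 1;
```

```text
tx,ty,tz cm [1.83 0.13 0.2 ]
ax,ay,az deg [ 0.1  0.2 -0.3]
10.55 [ 0.4316 -0.066   0.0783] gap 0.328 F [0.63 0.36 0.31] j [-0.15  0.28 -0.45  0.83 -0.    1.4 ]
```

```bash
python3 -m crank '[{"tx":1.2,"ty":0.1,"tz":0.2,"ax":0,"ay":0,"az":0,"fingers":20},{"tx":1.8,"ty":0.1,"tz":0.2,"ax":0,"ay":0,"az":0,"fingers":20},{"tx":1.8,"ty":0.1,"tz":0.2,"ax":0,"ay":0,"az":0,"fingers":20}]' >/dev/null
python3 look.py side 225 220 80 70 9 s13; python3 g.py .433 -.068 .06 1; python3 - <<'E'
from h import *
P,_=tool(); h=[.4342,-.0698]
u=proj("side",[[*h,P[2]-.0178],[*h,.016],[*h,.023]]);print(((u-np.array([225,220])+.5)*9-.5).round(0))
E
```

```text
tx,ty,tz cm [-0.02  0.03 -0.11]
ax,ay,az deg [ 0.   0.2 -0.2]
10.975 [ 0.4327 -0.0691  0.0598] gap 0.328 F [ 0.31  0.14 -0.7 ] j [-0.16  0.32 -0.47  0.79 -0.    1.4 ]
[[264. 371.]
 [263. 422.]
 [263. 409.]]
```

View pics/s13.png

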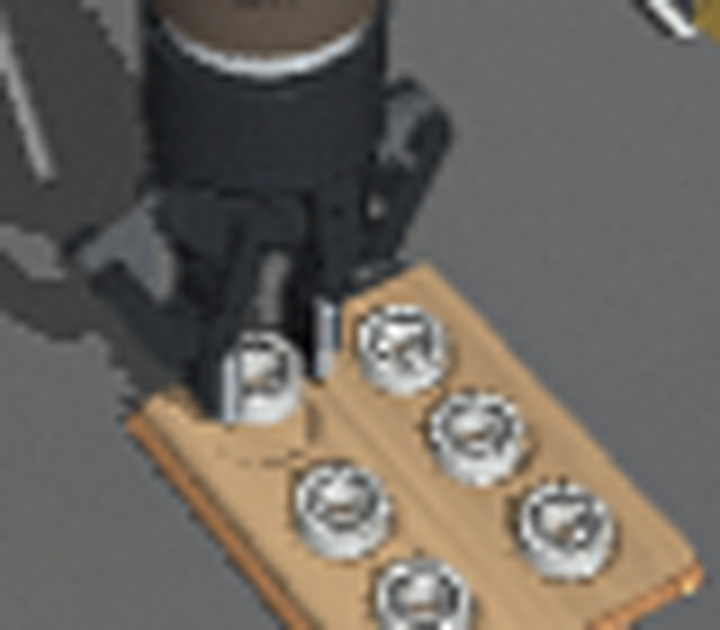

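The held bearing is at about (253.5,260.5), slightly far and left of the predicted (254.3,261.2). I'll shift 3.5 mm toward -y as I lower.

```bash
python3 -m crank '[{"tx":0.3,"ty":0,"tz":0.35,"ax":0,"ay":0,"az":0,"fingers":20},{"tx":0.9,"ty":0,"tz":0.35,"ax":0,"ay":0,"az":0,"fingers":20},{"tx":1.3,"ty":0,"tz":0.35,"ax":0,"ay":0,"az":0,"fingers":20},{"tx":1.6,"ty":0,"tz":0.35,"ax":0,"ay":0,"az":0,"fingers":20},{"tx":1.7,"ty":0,"tz":0.35,"ax":0,"ay":0,"az":0,"fingers":20}]'
python3 look.py side 225 220 80 70 9 s14; python3 g.py .433 -.068 .041 1
```

```text
time: 11.6
tcp_pos: [0.4326, -0.0725, 0.0425]
eef_rot: [0.506, 0.496, 0.503, -0.495]
ft_force: [0.0, 0.9, -0.4]
finger_gap: 0.328
tx,ty,tz cm [ 0.15  0.04 -0.45]
ax,ay,az deg [ 0.   0.2 -0.2]
11.65 [ 0.4327 -0.0725  0.0425] gap 0.333 F [ 0.16  0.14 -0.91] j [-0.16  0.34 -0.48  0.74 -0.    1.39]
```

View pics/s14.png

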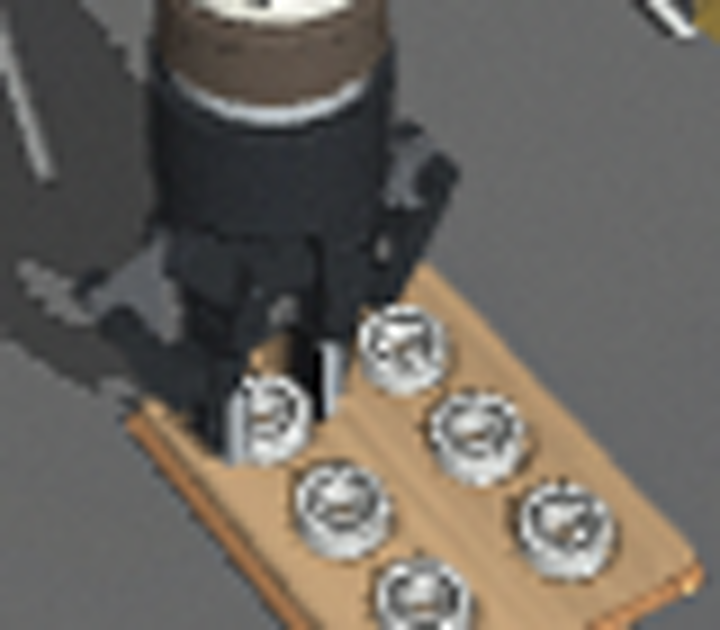

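There's no contact force at z 0.0425, so the bearing is inside the pocket. Lowering the last millimetre and releasing.

```bash
python3 -m crank '[{"tx":0.1,"ty":0,"tz":0,"ax":0,"ay":0,"az":0,"fingers":20},{"tx":0.1,"ty":0,"tz":0,"ax":0,"ay":0,"az":0,"fingers":48},{"tx":0,"ty":0,"tz":0,"ax":0,"ay":0,"az":0,"fingers":48},{"tx":-2.5,"ty":0,"tz":0,"ax":0,"ay":0,"az":0,"fingers":48},{"tx":-6,"ty":0,"tz":0,"ax":0,"ay":0,"az":0,"fingers":56}]'
python3 -m crank '[{"tx":-6,"ty":0,"tz":-2,"ax":0,"ay":0,"az":0,"fingers":56},{"tx":-12,"ty":0,"tz":-4,"ax":0,"ay":0,"az":0,"fingers":56},{"tx":-18,"ty":0,"tz":-4,"ax":0,"ay":0,"az":0,"fingers":56},{"tx":-24,"ty":0,"tz":-4,"ax":0,"ay":0,"az":0,"fingers":56}]'
python3 look.py side 225 220 80 70 9 s15;python3 look.py top 115 140 220 120 3 t15; python3 fit.py | tail -1
```

```text
time: 12.28
tcp_pos: [0.4315, -0.0722, 0.1025]
eef_rot: [0.505, 0.495, 0.504, -0.496]
ft_force: [-0.1, -0.2, 0.3]
finger_gap: 0.561
time: 12.78
tcp_pos: [0.4302, -0.0312, 0.3449]
eef_rot: [0.506, 0.495, 0.503, -0.495]
ft_force: [1.4, 0.6, 0.1]
finger_gap: 0.56
handle top [[0.39101577 0.21732756 0.24      ]] lens [[0.4398125  0.28759837 0.17      ]] elbow [[0.60743606 0.51151128 0.235     ]] shoulder [[0.68151075 0.26186788 0.235     ]]
```

View pics/s15.png

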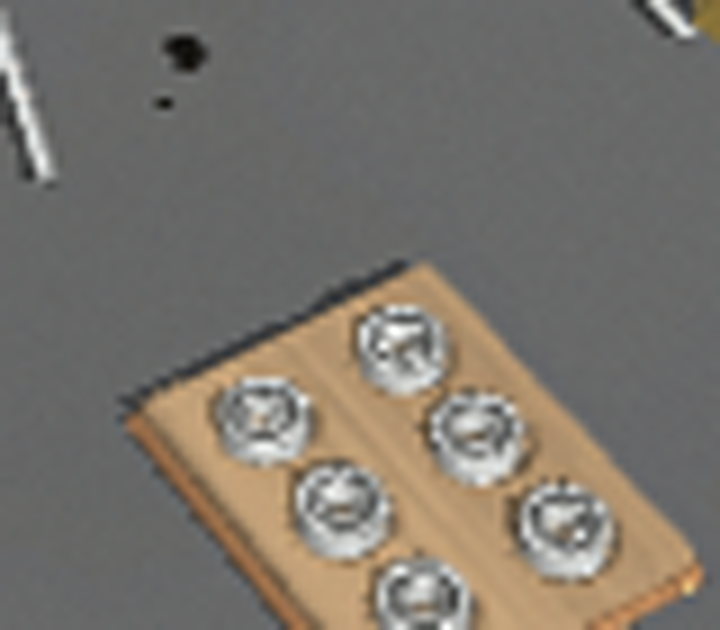

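View pics/t15.png

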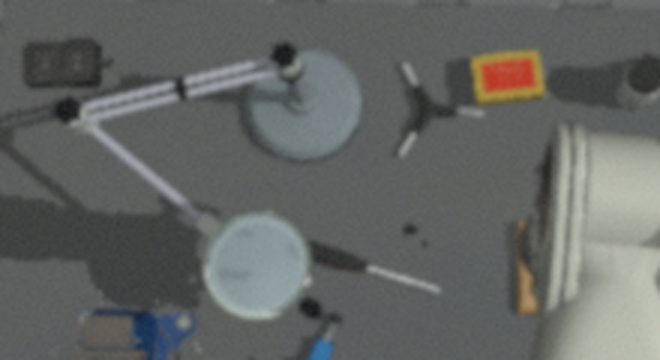

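All six bearings now sit flat in the side view, with the newest at about (254,265.5). Next I'll plan the magnifier swing.

```bash
cat > mag.py <<'E'
from h import *
S=np.array([.6815,.262]); L1,L2,L3=.26,.28,.365
def ik(l):
    v=l-S; d=np.hypot(*v); a=np.arccos((L1**2+d**2-L2**2)/(2*L1*d)); 
    th=np.arctan2(v[1],v[0])-a   # elbow on +y side
    E=S+L1*np.array([np.cos(th),np.sin(th)]); f=l-E; return th,np.arctan2(f[1],f[0]),E
def fk(th,ph): 
    E=S+L1*np.array([np.cos(th),np.sin(th)]); f=np.array([np.cos(ph),np.sin(ph)]); return E,E+L2*f,E+L3*f
if __name__=="__main__":
    t0,p0,_=ik(np.array([.4398,.2876])); t1,p1,E1=ik(np.array([.462,-.1135]))
    un=lambda a:a%(2*np.pi)
    t0,t1,p0,p1=map(un,(t0,t1,p0,p1)); print(np.degrees([t0,p0,t1,p1]))
    for s in np.linspace(0,1,11):
        E,l,g=fk(t0+s*(t1-t0),p0+s*(p1-p0)); az=np.degrees(p0+s*(p1-p0))-270
        j1=np.degrees(np.arctan2(g[1],g[0])); 
        print(s.round(1),"E",E.round(3),"lens",l.round(3),"grip",g.round(4),"r",np.hypot(*g).round(3),"jaw az",az.round(1),"j6",(j1-az+89.8).round(0))
E
python3 mag.py; python3 g.py .391 .2173 .3 -36.3
```

```text
[106.40885801 233.06544812 201.75458689 274.50291946]
0.0 E [0.608 0.511] lens [0.44  0.288] grip [0.3887 0.2197] r 0.446 jaw az -36.9 j6 156.0
0.1 E [0.568 0.496] lens [0.416 0.26 ] grip [0.3701 0.189 ] r 0.416 jaw az -32.8 j6 150.0
0.2 E [0.531 0.474] lens [0.396 0.228] grip [0.3556 0.1534] r 0.387 jaw az -28.6 j6 142.0
0.3 E [0.498 0.446] lens [0.381 0.191] grip [0.3462 0.1137] r 0.364 jaw az -24.5 j6 132.0
0.4 E [0.47  0.413] lens [0.372 0.15 ] grip [0.3427 0.0706] r 0.35 jaw az -20.4 j6 122.0
0.5 E [0.448 0.376] lens [0.369 0.107] grip [0.3457 0.0252] r 0.347 jaw az -16.2 j6 110.0
0.6 E [0.432 0.335] lens [0.373 0.062] grip [ 0.3557 -0.0216] r 0.356 jaw az -12.1 j6 98.0
0.7 E [0.423 0.293] lens [0.385 0.016] grip [ 0.373  -0.0685] r 0.379 jaw az -7.9 j6 87.0
0.8 E [0.422 0.25 ] lens [ 0.403 -0.03 ] grip [ 0.3977 -0.1144] r 0.414 jaw az -3.8 j6 78.0
0.9 E [0.427 0.207] lens [ 0.429 -0.073] grip [ 0.4297 -0.158 ] r 0.458 jaw az 0.4 j6 69.0
1.0 E [0.44  0.166] lens [ 0.462 -0.113] grip [ 0.4687 -0.1982] r 0.509 jaw az 4.5 j6 62.0
tx,ty,tz cm [  4.82  -3.85 -24.98]
ax,ay,az deg [37.3 -0.1 -0.9]
12.875 [ 0.4333 -0.0316  0.3497] gap 0.561 F [ 0.21 -0.18 -0.5 ] j [-0.07  0.08  0.05  1.53 -0.    1.48]
```

```bash
python3 look.py side 160 135 80 60 9 s16; python3 look.py top 200 220 40 40 15 t16; python3 - <<'E'
from h import *
for n,f in(("side","side0"),("top","top0")):
    c=cloud(n,np.load(f+".npz")["d"]); 
    m=(c[...,1]>.25)&(c[...,1]<.62)&(c[...,0]>.2)&(c[...,0]<.42)&(c[...,2]>.1)&(c[...,2]<.24)
    p=c[m]; print(n,len(p)); 
    for y in np.arange(.25,.62,.04):
        q=p[(p[:,1]>=y)&(p[:,1]<y+.04)]; 
        if len(q): print(round(y,2),len(q),q[:,0].min().round(3),q[:,0].max().round(3),np.percentile(q[:,2],[50,95]).round(3))
E
```

```text
side 861
0.25 73 0.374 0.42 [0.175 0.182]
0.29 71 0.375 0.418 [0.175 0.181]
0.33 21 0.393 0.419 [0.174 0.182]
0.41 337 0.217 0.379 [0.123 0.139]
0.45 284 0.215 0.39 [0.134 0.144]
0.49 75 0.22 0.389 [0.135 0.143]
top 1048
0.25 132 0.375 0.418 [0.175 0.182]
0.29 124 0.375 0.42 [0.175 0.18 ]
0.33 29 0.395 0.42 [0.176 0.182]
0.41 217 0.216 0.39 [0.131 0.142]
0.45 408 0.216 0.39 [0.135 0.145]
0.49 138 0.222 0.389 [0.134 0.145]
```

View pics/s16.png

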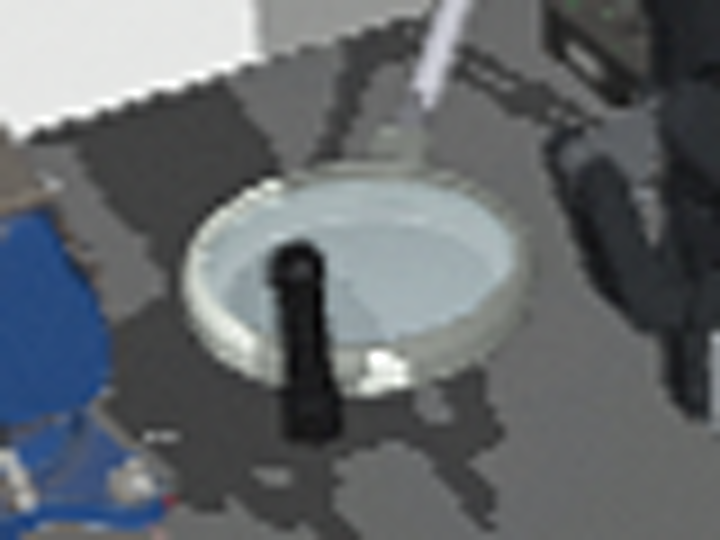

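View pics/t16.png

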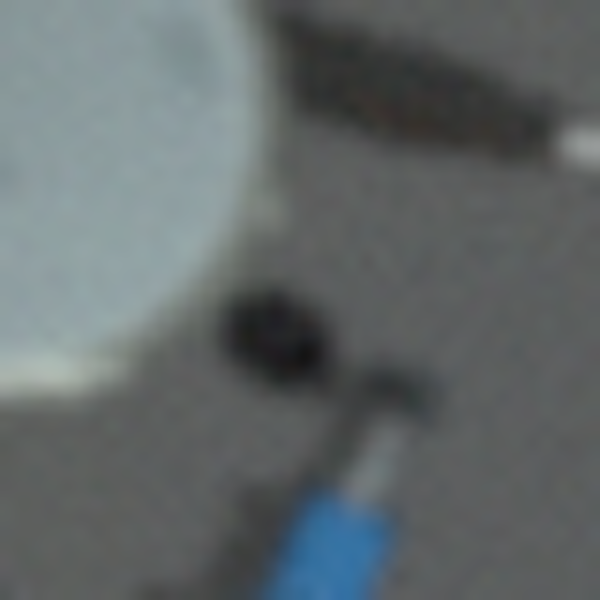

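The side view shows the handle head at about (192.7,163), and the top view at (217.6,241.5). Triangulating from both.

```bash
python3 - <<'E'
from h import *
print(two([[217.6,241.5]],[[192.7,162.9]]).round(4))
print(onz("top",[[217.6,241.5]],.24),onz("side",[[192.7,162.9]],.24))
# lens, glass rim in side for check of foot & lens
u0,v0=160,135
print(onz("side",[[355/9-.5+u0,278/9-.5+v0]],.178))
E
python3 g.py .391 .2173 .3 -36.5
```

```text
[[0.3887 0.2184 0.2386 0.0014]]
[[0.38800984 0.21853492 0.24      ]] [[0.38867101 0.21637762 0.24      ]]
[[0.43312273 0.27595533 0.178     ]]
tx,ty,tz cm [  4.29  -3.59 -24.97]
ax,ay,az deg [37.5  0.1 -0.3]
12.975 [ 0.4312 -0.0316  0.3438] gap 0.561 F [ 0.84 -0.15 -0.41] j [-0.07  0.08  0.04  1.52 -0.    1.48]
```

```bash
python3 -m crank '[{"tx":1,"ty":-0.8,"tz":-5,"ax":8,"ay":0,"az":0,"fingers":60},{"tx":2,"ty":-1.6,"tz":-10,"ax":16,"ay":0,"az":0,"fingers":60},{"tx":3,"ty":-2.4,"tz":-15,"ax":24,"ay":0,"az":0,"fingers":60},{"tx":4,"ty":-3.2,"tz":-20,"ax":32,"ay":0,"az":0,"fingers":60},{"tx":4.3,"ty":-3.8,"tz":-25,"ax":37.5,"ay":0,"az":0,"fingers":60}]' >/dev/null
python3 g.py .3887 .218 .217 -36.7
```

```text
tx,ty,tz cm [ 8.02  0.13 -0.11]
ax,ay,az deg [ 0.   0.3 -0.2]
13.6 [0.387  0.2183 0.2972] gap 0.6 F [ 0.17  0.53 -0.63] j [ 0.52  0.12 -0.04  1.42 -0.    2.73]
```

```bash
python3 -m crank '[{"tx":2,"ty":0.1,"tz":-0.1,"ax":0,"ay":0,"az":0,"fingers":60},{"tx":3,"ty":0.1,"tz":-0.1,"ax":0,"ay":0,"az":0,"fingers":60},{"tx":3,"ty":0.1,"tz":-0.1,"ax":0,"ay":0,"az":0,"fingers":60}]' >/dev/null
python3 look.py side 150 90 100 80 7 s17; python3 g.py .3887 .218 .217 -36.7
```

```text
tx,ty,tz cm [ 4.96  0.   -0.11]
ax,ay,az deg [-0.   0.4 -0.1]
14.025 [0.3881 0.2175 0.2666] gap 0.597 F [-1.    1.03  0.16] j [ 0.51  0.13 -0.1   1.34 -0.    2.73]
```

View pics/s17.png

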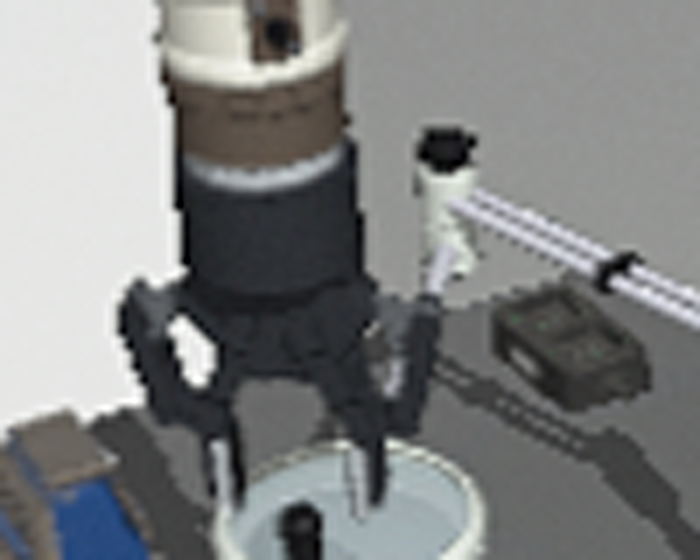

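The fingers straddle the handle head, which is at about (192.5,164). Tips are at (182,162) and (203,163). Lowering and gripping.

```bash
python3 -m crank '[{"tx":2.5,"ty":0,"tz":-0.1,"ax":0,"ay":0,"az":0,"fingers":60},{"tx":4.8,"ty":0,"tz":-0.1,"ax":0,"ay":0,"az":0,"fingers":60},{"tx":4.9,"ty":0,"tz":-0.1,"ax":0,"ay":0,"az":0,"fingers":60},{"tx":4.9,"ty":0,"tz":-0.1,"ax":0,"ay":0,"az":0,"fingers":60}]'
python3 -m crank '[{"tx":0,"ty":0,"tz":0,"ax":0,"ay":0,"az":0,"fingers":10},{"tx":0,"ty":0,"tz":0,"ax":0,"ay":0,"az":0,"fingers":10},{"tx":0,"ty":0,"tz":0,"ax":0,"ay":0,"az":0,"fingers":10},{"tx":0,"ty":0,"tz":0,"ax":0,"ay":0,"az":0,"fingers":10},{"tx":0,"ty":0,"tz":0,"ax":0,"ay":0,"az":0,"fingers":10}]' 40
python3 look.py side 150 90 100 80 7 s18; python3 g.py .3701 .189 .217 -32.8
```

```text
time: 14.52
tcp_pos: [0.3894, 0.2179, 0.2187]
eef_rot: [-0.318, -0.631, -0.315, 0.633]
ft_force: [0.5, 0.6, -0.6]
finger_gap: 0.601
time: 15.15
tcp_pos: [0.39, 0.2182, 0.2199]
eef_rot: [-0.318, -0.632, -0.315, 0.632]
ft_force: [-0.6, -1.2, 5.7]
finger_gap: 0.216
tx,ty,tz cm [0.29 0.16 3.53]
ax,ay,az deg [-4.   0.1 -0.2]
15.2 [0.39   0.2182 0.2199] gap 0.212 F [-0.05 -0.69  6.5 ] j [ 0.51  0.16 -0.2   1.22 -0.    2.73]
```

View pics/s18.png

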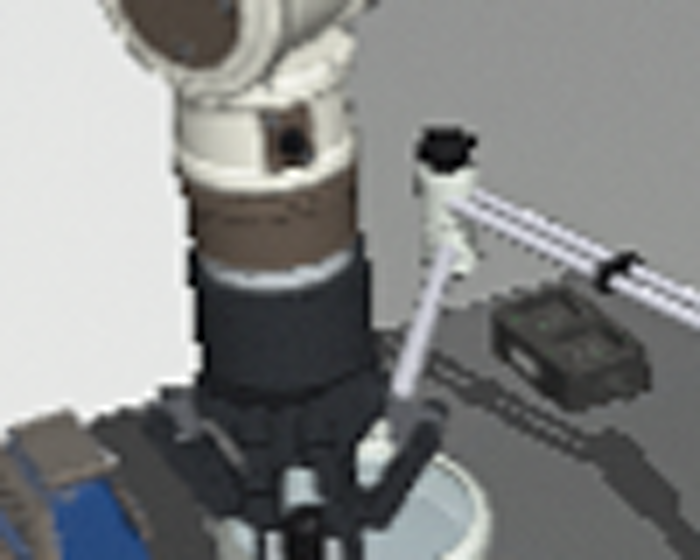

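```bash
cat > way.py <<'E'
import sys; from mag import *
# usage: list of s values; offset of grip vs TCP taken from current lens estimate
t0,p0=np.radians([106.41,233.07]); t1,p1,_=ik(np.array([.462,-.1135])); t1%=2*np.pi;p1%=2*np.pi
if len(sys.argv)>2 and sys.argv[2]=="ik": pass
P,Rc=tool()
for s in map(float,sys.argv[1].split(",")):
    th,ph=t0+s*(t1-t0),p0+s*(p1-p0); g=fk(th,ph)[2]; az=ph-1.5*np.pi
    x=np.array([0,0,-1.]); y=np.array([np.cos(az),np.sin(az),0]); Rg=R.from_matrix(np.c_[x,y,np.cross(x,y)])
    print(s,"t",(Rc.inv().apply([g[0]-P[0],g[1]-P[1],.219-P[2]])*100).round(2),"a",np.degrees((Rc.inv()*Rg).as_rotvec()).round(1))
print(P.round(4),get_state()["finger_gap"],get_state()["ft_force"].round(1))
E
python3 way.py .04,.08,.12,.16,.2
```

```text
0.04 t [ 0.09 -0.12  1.37] a [-1.5  0.1 -0.2]
0.08 t [0.09 0.04 2.81] a [-3.2  0.1 -0.2]
0.12 t [0.1  0.3  4.27] a [-4.8  0.1 -0.2]
0.16 t [0.1  0.67 5.75] a [-6.5  0.2 -0.2]
0.2 t [0.11 1.13 7.25] a [-8.1  0.2 -0.2]
[0.39   0.2182 0.2199] 0.21236038226297038 [-0.1 -0.7  6.5]
```

```bash
python3 -m crank '[{"tx":0,"ty":-0.1,"tz":1.3,"ax":-1.5,"ay":0,"az":0,"fingers":10},{"tx":0,"ty":0,"tz":2.8,"ax":-3.2,"ay":0,"az":0,"fingers":10},{"tx":0,"ty":0.3,"tz":4.3,"ax":-4.8,"ay":0,"az":0,"fingers":10},{"tx":0,"ty":0.7,"tz":5.8,"ax":-6.5,"ay":0,"az":0,"fingers":10},{"tx":0,"ty":1.1,"tz":7.3,"ax":-8.1,"ay":0,"az":0,"fingers":10}]'
python3 way.py .25,.3,.35,.4,.45;python3 look.py top 100 130 220 140 3 t19;  python3 way.py .25,.3,.35,.4,.45
```

```text
time: 15.82
tcp_pos: [0.3556, 0.1535, 0.2201]
eef_rot: [0.363, 0.609, 0.36, -0.607]
ft_force: [2.7, 4.3, -2.6]
finger_gap: 0.216
0.25 t [0.11 0.46 1.97] a [-2.   0.  -0.3]
0.3 t [0.12 1.08 3.95] a [-4.1  0.  -0.3]
0.35 t [0.12 1.88 5.93] a [-6.2  0.  -0.3]
0.4 t [0.13 2.84 7.89] a [-8.2  0.  -0.3]
0.45 t [0.13 3.97 9.84] a [-10.3   0.1  -0.3]
[0.3556 0.1535 0.2201] 0.21598073330834705 [ 2.7  4.3 -2.6]
0.25 t [0.11 0.49 1.76] a [-2.1  0.2 -0.2]
0.3 t [0.12 1.11 3.74] a [-4.1  0.2 -0.2]
0.35 t [0.13 1.91 5.72] a [-6.2  0.2 -0.2]
0.4 t [0.14 2.87 7.69] a [-8.3  0.2 -0.2]
0.45 t [0.15 4.   9.63] a [-10.3   0.2  -0.2]
[0.3544 0.1518 0.22  ] 0.21492410970807532 [-0.3 -0.7  0.9]
```

View pics/t19.png

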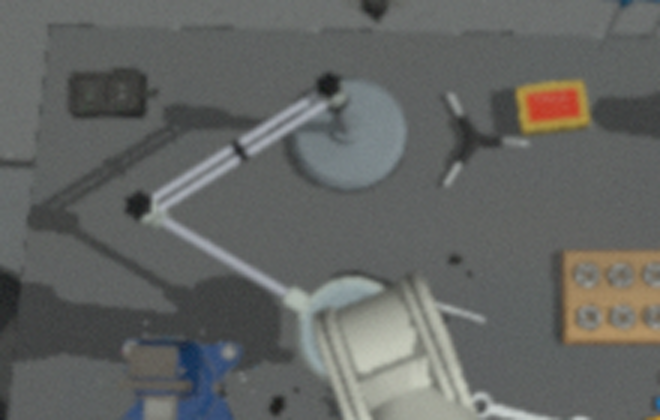

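The arm follows: the elbow knob is now at about (146,198), forces are small and the grip is intact. Continuing.

```bash
python3 -m crank '[{"tx":0,"ty":0.5,"tz":1.8,"ax":-2,"ay":0,"az":0,"fingers":10},{"tx":0.1,"ty":1.1,"tz":3.7,"ax":-4.1,"ay":0,"az":0,"fingers":10},{"tx":0.1,"ty":1.9,"tz":5.7,"ax":-6.2,"ay":0,"az":0,"fingers":10},{"tx":0.1,"ty":2.9,"tz":7.7,"ax":-8.3,"ay":0,"az":0,"fingers":10},{"tx":0.1,"ty":4,"tz":9.6,"ax":-10.3,"ay":0,"az":0,"fingers":10}]'
python3 way.py .5,.55,.6,.65,.7
```

```text
time: 16.5
tcp_pos: [0.3444, 0.0488, 0.22]
eef_rot: [0.416, 0.574, 0.413, -0.572]
ft_force: [3.0, 3.8, -0.3]
finger_gap: 0.217
0.5 t [0.11 0.87 2.2 ] a [-2.   0.1 -0.3]
0.55 t [0.11 1.99 4.29] a [-4.1  0.1 -0.3]
0.6 t [0.12 3.28 6.33] a [-6.1  0.1 -0.3]
0.65 t [0.13 4.75 8.32] a [-8.2  0.1 -0.3]
0.7 t [ 0.14  6.39 10.25] a [-10.3   0.1  -0.3]
[0.3444 0.0488 0.22  ] 0.21729338831164952 [ 3.   3.8 -0.3]
```

```bash
python3 -m crank '[{"tx":0.1,"ty":0.9,"tz":2.2,"ax":-2,"ay":0,"az":0,"fingers":10},{"tx":0.1,"ty":2,"tz":4.3,"ax":-4.1,"ay":0,"az":0,"fingers":10},{"tx":0.1,"ty":3.3,"tz":6.3,"ax":-6.1,"ay":0,"az":0,"fingers":10},{"tx":0.1,"ty":4.8,"tz":8.3,"ax":-8.2,"ay":0,"az":0,"fingers":10},{"tx":0.1,"ty":6.4,"tz":10.2,"ax":-10.3,"ay":0,"az":0,"fingers":10}]'
python3 look.py top 100 130 220 140 3 t20; python3 way.py .75,.8,.85,.9,.95
```

```text
time: 17.12
tcp_pos: [0.3741, -0.0677, 0.2199]
eef_rot: [0.466, 0.535, 0.463, -0.531]
ft_force: [1.8, 3.8, 1.1]
finger_gap: 0.215
0.75 t [0.11 1.19 1.99] a [-2.   0.2 -0.4]
0.8 t [0.13 2.82 4.06] a [-4.1  0.2 -0.4]
0.85 t [0.15 4.62 6.05] a [-6.2  0.2 -0.4]
0.9 t [0.17 6.58 7.95] a [-8.2  0.2 -0.4]
0.95 t [0.19 8.71 9.73] a [-10.3   0.2  -0.4]
[ 0.3753 -0.0703  0.22  ] 0.2121044554885297 [ 2.7 -3.6  1.3]
```

View pics/t20.png

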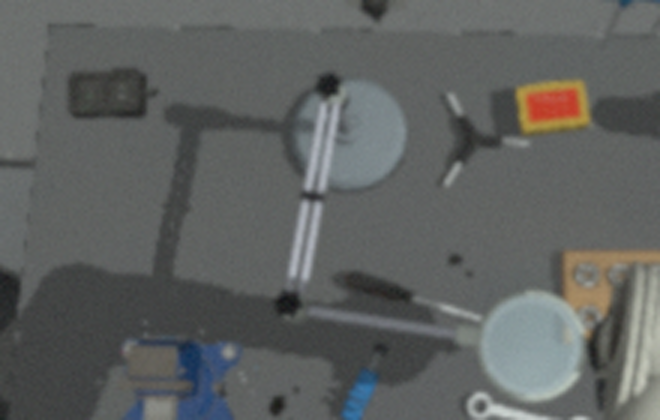

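The lens is now at about (277,245), next to the tray. On to the goal.

```bash
python3 -m crank '[{"tx":0.1,"ty":1.2,"tz":2,"ax":-2,"ay":0,"az":0,"fingers":10},{"tx":0.1,"ty":2.8,"tz":4.1,"ax":-4.1,"ay":0,"az":0,"fingers":10},{"tx":0.1,"ty":4.6,"tz":6,"ax":-6.2,"ay":0,"az":0,"fingers":10},{"tx":0.1,"ty":6.6,"tz":8,"ax":-8.2,"ay":0,"az":0,"fingers":10},{"tx":0.1,"ty":8.7,"tz":9.7,"ax":-10.3,"ay":0,"az":0,"fingers":10}]'
python3 look.py top 180 150 160 120 5 t21; python3 way.py .97,1
```

```text
time: 17.8
tcp_pos: [0.4486, -0.1773, 0.2199]
eef_rot: [0.513, 0.491, 0.509, -0.487]
ft_force: [0.4, 4.7, 3.1]
finger_gap: 0.217
0.97 t [0.11 0.47 0.69] a [-0.8  0.3 -0.6]
1.0 t [0.13 1.66 1.9 ] a [-2.   0.3 -0.6]
[ 0.4513 -0.1799  0.22  ] 0.2124646283364498 [ 4.9 -1.6  0.1]
```

View pics/t21.png

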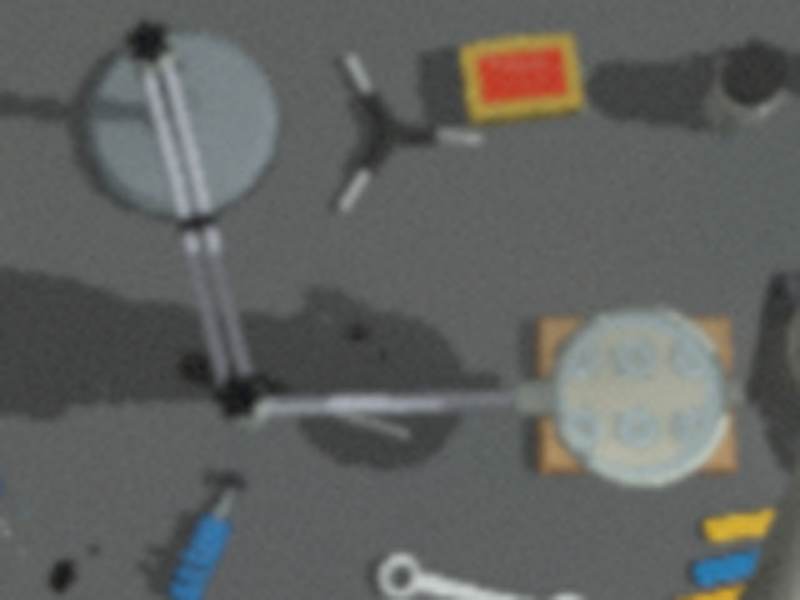

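```bash
python3 - <<'E'
from h import *
print(onz("top",[[641.5/5-.5+180,397.5/5-.5+150]],.172))
E
python3 -m crank '[{"tx":0.1,"ty":0.5,"tz":0.7,"ax":-0.8,"ay":0,"az":0,"fingers":10},{"tx":0.1,"ty":1.1,"tz":1.3,"ax":-1.4,"ay":0,"az":0,"fingers":10},{"tx":0.1,"ty":1.7,"tz":1.9,"ax":-2,"ay":0,"az":0,"fingers":10},{"tx":0.1,"ty":1.7,"tz":1.9,"ax":-2,"ay":0,"az":0,"fingers":10}]'
python3 look.py top 260 180 100 90 7 t22; python3 way.py 1
```

```text
[[ 0.44340388 -0.09231361  0.172     ]]
time: 18.35
tcp_pos: [0.4697, -0.1982, 0.2198]
eef_rot: [0.523, 0.481, 0.515, -0.478]
ft_force: [0.0, 2.0, 5.3]
finger_gap: 0.212
1.0 t [ 0.08 -0.09 -0.01] a [ 0.   0.3 -0.6]
[ 0.4696 -0.1982  0.2198] 0.21988224011950133 [0.7 3.3 4.9]
```

View pics/t22.png

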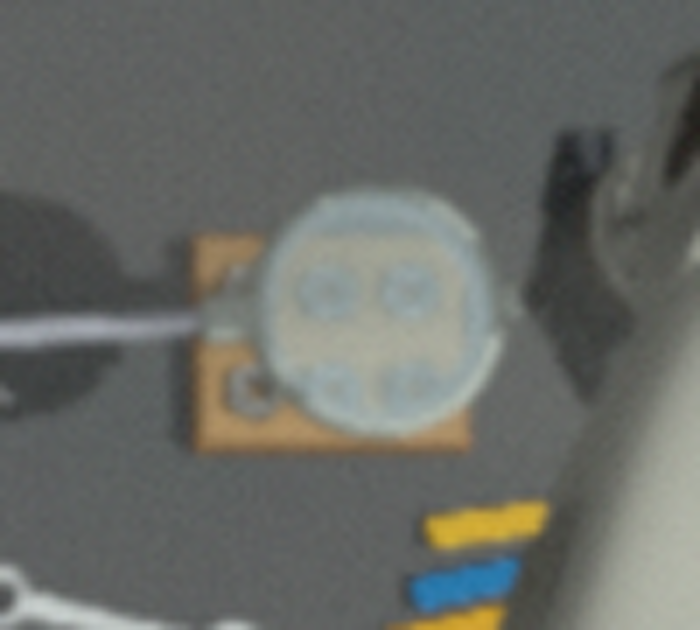

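The lens ring is centred at about (314.3,224.0). The apparent offset from the tray is parallax, so I'll convert it to the bench frame.

```bash
python3 - <<'E'
from h import *
print(onz("top",[[314.3,224.0]],.172), onz("top",[[314.3,224.0]],.168))
p=np.load("t22.npz")["p"];d=np.load("t22.npz")["d"];c=cloud("top",d)
m=(c[...,2]>.15)&(c[...,2]<.19)&(abs(c[...,0]-.46)<.12)&(abs(c[...,1]+.11)<.12)
q=c[m];print(len(q)); 
k=(q[:,1]<-.0)
import cv2
print(cv2.minEnclosingCircle(q[(np.hypot(q[:,0]-.462,q[:,1]+.11)<.075)][:,:2].astype(np.float32)))
E
```

```text
[[ 0.46169047 -0.11568872  0.172     ]] [[ 0.46218952 -0.11638429  0.168     ]]
1163
((0.4664096236228943, -0.10894162207841873), 0.07427875697612762)
```

The lens is at (0.462,-0.116) and the tray at about (0.4625,-0.113), so they agree to about 3 mm. Releasing and withdrawing upward.

```bash
python3 -m crank '[{"tx":0,"ty":0,"tz":0,"ax":0,"ay":0,"az":0,"fingers":60},{"tx":0,"ty":0,"tz":0,"ax":0,"ay":0,"az":0,"fingers":60},{"tx":0,"ty":0,"tz":0,"ax":0,"ay":0,"az":0,"fingers":60},{"tx":-3,"ty":0,"tz":0,"ax":0,"ay":0,"az":0,"fingers":60},{"tx":-8,"ty":0,"tz":0,"ax":0,"ay":0,"az":0,"fingers":60}]'
python3 -m crank '[{"tx":-4,"ty":0,"tz":0,"ax":0,"ay":0,"az":0,"fingers":60},{"tx":-6,"ty":0,"tz":5,"ax":0,"ay":0,"az":0,"fingers":60},{"tx":-6,"ty":0,"tz":10,"ax":0,"ay":0,"az":0,"fingers":60},{"tx":-6,"ty":0,"tz":14,"ax":0,"ay":0,"az":0,"fingers":60},{"tx":-6,"ty":0,"tz":14,"ax":0,"ay":0,"az":0,"fingers":60}]'
python3 look.py top 260 180 100 90 7 t23;python3 look.py side 200 180 150 120 5 s23
```

```text
time: 19.02
tcp_pos: [0.4674, -0.1975, 0.2986]
eef_rot: [0.521, 0.481, 0.517, -0.479]
ft_force: [2.4, -0.6, 0.8]
finger_gap: 0.602
time: 19.65
tcp_pos: [0.4775, -0.3396, 0.3574]
eef_rot: [0.52, 0.481, 0.517, -0.481]
ft_force: [-0.8, 0.3, -0.5]
finger_gap: 0.601
```

View pics/t23.png

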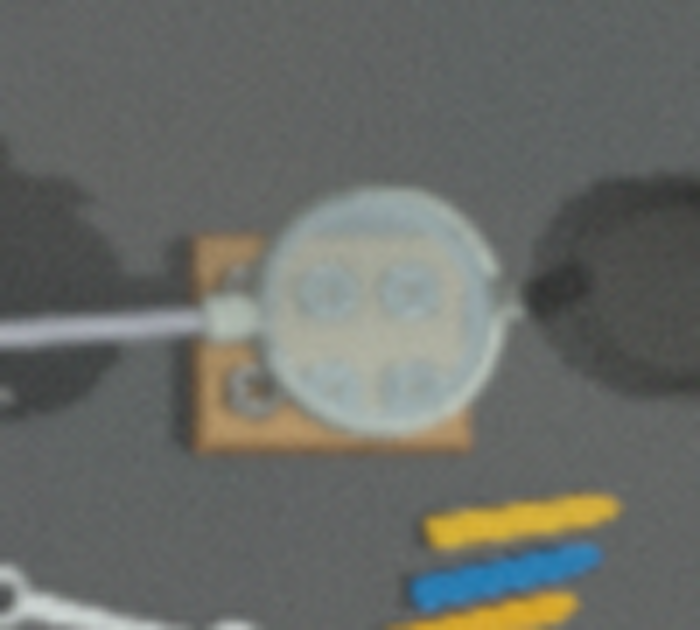

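View pics/s23.png

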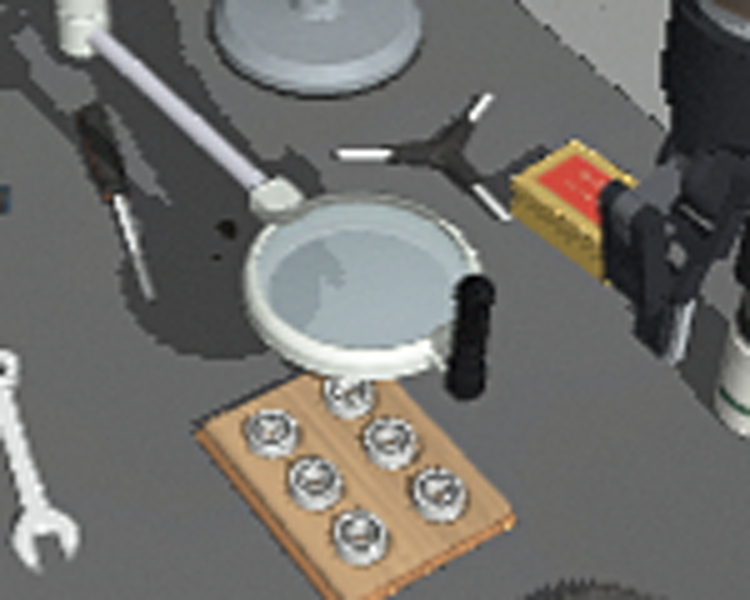

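The lens hasn't moved (top view (314.3,224)) and all six bearings sit flat. One last two-view check before handing in.

```bash
python3 - <<'E'
from h import *
s=[(364)/5-.5+200,(284)/5-.5+180]
print(two([[314.3,224.0]],[s]).round(4),onz("side",[s],.17).round(4))
B=(np.array([(271,433),(350,393),(389,441),(438,492),(315,482),(359,535)])+.5)/5-.5+np.array([200,180])
W=onz("side",B,.023)[:,:2]; print(W.round(4),W.mean(0))
x=get_state(); print(x["time"],x["joint_vel"].round(4))
job_done()
E
```

```text
[[ 0.4621 -0.116   0.1712  0.0008]] [[ 0.4632 -0.1151  0.17  ]]
[[ 0.4317 -0.0738]
 [ 0.4894 -0.0724]
 [ 0.4884 -0.1158]
 [ 0.4912 -0.1621]
 [ 0.4341 -0.1184]
 [ 0.4349 -0.1633]] [ 0.46160711 -0.11762724]
19.75 [ 0.0222 -0.0249 -0.0139  0.0006  0.0008 -0.0013]
the job is handed in; nothing more can be done
```

I seated both spare bearings in the empty pockets, swung the magnifier over the tray by its handle and let go. I handed the job in at 19.75 s; no verdict is reported.

- **Spares:** They went into the far-row middle and near-row left pockets. The first caught the pocket edge at about 7.5 N, so I lifted it, shifted 3 mm and lowered it again. The second went in without contact.
- **Bearings:** In the last side picture all six lie flat, one to a pocket, about 44–46 mm apart along each row. I judged flatness by eye.
- **Magnifier:** Two views put the lens at (0.462, -0.116) and 171 mm high. That is 2–5 mm from the tray centre, depending on the estimate; the limit is 20 mm. The lens did not move when I released it.
- **Gripper:** It is open and clear of everything.
- **Disagreements:** My first side-view readings of the spares were 3–5 mm off until I re-read them more closely. The two cameras differ by about 2–6 mm on the tray centre. The top-view depth data put the lens about 7 mm from where the pictures put it, also within the limit.

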